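# Close the damp box's sloping sash with the hook pole

### The arm

A 6-joint arm with a two-finger parallel gripper is mounted at the origin on the work surface. World frame = base frame: x ahead of the robot, y to its left, z up, the work surface at z = 0. Lengths are in m, angles in rad, forces in N, time in s.
With the tool pointing down it reaches from about 0.25 to 0.725 m from the base axis. Payload 4 kg.
Tool frame: the origin (TCP) lies at the very end of the fingers, on their centre line; the grasp point (between the pads) lies 19 mm behind it; x points along the fingers, z is the direction in which the jaws open and shut, and the axes are right-handed (so a half turn about x gives the same grasp; the last joint's range is limited). The gripper opens to 85 mm and grips with 20 to 120 N. Pads are 22 mm wide; open, the fingers measure 114 mm over their backs; the gripper's body (76 mm by 85 mm) begins 54 mm behind the grasp point. The pads swing forward as they close: fully open they stand 13 mm farther back than shut.
Start: joints at [1.15, 0.241, 0.005, 1.335, 0, 1.571], TCP at [0.204, 0.456, 0.231] pointing down, gripper open.
Joint ranges: [-2.72, 2.72], [-1.05, 1.87], [-1.09, 1.28], [-1.99, 2.15], [-1.42, 1.44], [-3.14, 3.14]. Speed limits (rad/s): [2.79, 2.79, 3.14, 3.14, 3.14, 3.14].

### API

Orientations are given as a unit quaternion [w, x, y, z].
In Python, from workcell import readout, eyes, order gives the robot as it stands.
- The arm moves only by the tool move_arm, never from a script. Its arguments are lists of equal length, an entry for each row: "angular": the turn, a rotation vector about the world's x, y, z in rad, a list of three; "dp": the shift along the world's x, y, z in cm, a list of three; "jaw": the opening, from 0 (shut) to 1 (fully open). In form: {"angular": [[rx, ry, rz], ...], "dp": [[dx, dy, dz], ...], "jaw": [jaw, ...]}. A call has 1 to 5 rows; each row shifts and turns the commanded pose from where the row before left it; what a row does not reach is not made up. A row lasts 1/8 s, in which the tool goes at most 62.5 mm and 10.7 degrees, less where a joint would pass 70% of its speed; a pose out of reach is approached as far as the arm can. A call is refused whole if a number of a shift passes 6.25 or a number of a turn 0.188, either way. A call with a gripper value outside its range is refused whole. The fingers move at their own pace and stop on an object; "force" is the grip in N (left out, the last holds). Time passes only in rows, so rows that do not move let the fingers close. It gives the time, the measured TCP pose, the force and the opening at its end, in the units of the state.
- readout.state(): the state, without advancing time (a new reading comes with each control period).
- eyes.get_image(name): name is "side" or "top" or "wrist"; returns a dict with "pixels" (400x640x3 uint8, red, green, blue), "fx", "fy", "cx", "cy" (pixels), "R" (3x3) and "t" (3): a world point X has camera coordinates R X + t; the wrist camera has in their place "tool_from_camera" (4x4, takes a point from camera to tool coordinates, whose origin is the TCP and whose axes are the tool frame's). Camera axes: x right, y down, z forward; pixel columns grow to the right and rows downward; lengths in m; the calibration is good to about 2 mm. A picture is of the moment at which its call begins: read the wrist's pose just before it. There is no depth.
- order.hand_in(): hands the job in, once; it reports no verdict.
The state is a dict: "t": time; "joint_positions": joint angles; "qd": joint speeds; "joint_torque": joint torques, N m; "position": TCP position; "orientation": TCP orientation; "contact_force": force on the tool from outside, world axes, zero at the start; "moment": the same for the moment, N m; "gripper_width": finger opening in m.
Only numpy, scipy, OpenCV 4.12 (cv2) and the standard library are available. Lean on these libraries where they do the work, as an engineer would, in place of code of your own. Each camera call takes 0.05 s, during which the arm holds its last target.

### The job

Take the hook pole from its rest, hook it into the steel ring on the raised sash of the damp box and gently pull the sash down its slope until it is fully shut, then keep a firm steady pull of about 14 N on it for a second so that it beds on its stop. Unhook, and lay the pole back in its rest as it was. Do not yank or overload the ring (stay under 25 N), do not touch the sash with the hand, and leave the other things on the bench where they are.

Things in the scene. Friction and masses are not known exactly. Their poses are not given: they have to be found in the camera images.
- damp_box: Plywood damp box, fixed: 300 mm deep (its x), 260 mm wide (y). Origin: centre of its underside. Its top slopes up 30 degrees towards its +x, from 150 mm high at the low front (x = -150 mm) to 323 mm at the back. Wooden runners beside the sash, 112 mm either side of the middle, rise 13 mm over the slope.
- sash (a joint): Sliding sash on the slope (wood frame, clear pane, 178 x 200 x 12 mm). 0 = fully shut on its stop, grows (m) as it is pushed up the slope; it starts 0.09 to 0.13 open, can go to 0.145. Stiff: it stays where it is left, takes about 5 to 7 N to pull down, and stops hard at 0.
- ring (a point): Centre of the steel ring on the sash's wide lower rail. It lies parallel to the slope, 32 mm above the sash: hole 26 mm, outside 38 mm, bar 6 mm; open above and below, on one 8 mm post at its upslope side. Axes: x up the slope, z square to the slope. Shut: 134 mm in front (-x) of the box's origin, 212 mm above the bench.
- pole: Hook pole in its rest, 160 g: square handle 22 x 22 x 130 mm, an 18 mm round collar to 79 mm from the origin, then an 8 mm rod in line. Origin: handle's middle, the place to grip; butt 65 mm behind. As it lies (z vertical) it rises 30 degrees towards its x, in its x-z plane: held so and turned to the box's heading it is parallel to the slope.
- rest_spot (a point): Where the pole's origin lies at home in its wooden rest, 95 mm above the bench; x: the pole's level heading. Two cradles, open above: at the butt (30 mm slot, end stop) and under the rod 115 mm ahead (16 mm slot, top 165 mm above the bench), about 4 mm side play. The handle is free between them, from 35 mm behind the origin on.
- mug: Bystander: terracotta mug, 72 mm across, 85 mm high. Origin under its centre.
- bowl: Bystander: white bowl, 120 mm across, 50 mm high. Origin under its centre.
- jar: Bystander: glass jar, 70 mm across, 100 mm high. Origin under its centre.
- rib: Bystander: flat wooden rib, 90 x 50 x 8 mm. Origin under its centre.
- spatula: Bystander: wooden-handled spatula lying flat, about 250 mm long.
- clay: Bystander: grey block of clay, 130 x 110 x 80 mm. Origin under its centre.
- hook (a point): Nominal bottom of the hook's stem, a point fixed to the handle: 190 mm along the pole, 31 mm square below its axis (180 mm ahead and 68 mm above the origin as it lies). The rod is telescopic and clamped anew each time: the true hook is up to 6 mm nearer or farther along the pole. 8 mm stem square off the rod, then an 8 mm lip 9 mm back to the handle and 5 mm down.

How it is judged:
On the way, in this order (a step that is already met when the one before it is completed fails the run):
1. the pole, its hook through the ring, has pulled the sash down to between 25 and 60 mm from shut (x of hook in the frame of ring between -0.024 and 0.008 m and y of hook in the frame of ring between -0.02 and 0.02 m and z of hook in the frame of ring below -0.003 m and contact force between pole and sash above 1.5 N and value of joint sash between 0.025 and 0.06 m), for 0.05 s.
2. the sash is shut and the hook in the ring pulls it against its stop with 9 to 20 N for half a second (x of hook in the frame of ring between -0.024 and 0.008 m and y of hook in the frame of ring between -0.02 and 0.02 m and z of hook in the frame of ring below -0.003 m and value of joint sash below 0.002 m and contact force between pole and sash between 9 and 20 N), for 0.5 s.
At the end, for the whole second after the job is handed in: The sash is shut (within 3 mm of its stop) and the pole lies still in its rest, let go: its origin within 12 mm of the rest spot, its heading and tilt within 0.1 rad (value of joint sash below 0.003 m and distance between pole and rest_spot below 0.012 m and angle between the x axis of pole and the x axis of rest_spot, either way round below 0.1 rad and angle between the z axis of pole and the z axis of rest_spot, either way round below 0.1 rad and linear speed of pole below 0.02 m/s); the robot touches nothing.
It fails at once if the pole loads the sash or its ring with more than 25 N (contact force between pole and sash above 25 N).
It fails at once if the hand or arm touches the sash (contact force between any of the fingers, the arm and sash above 1 N).
It fails at once if the sash is yanked down faster than 0.2 m/s (velocity of joint sash below -0.2 m/s).
It fails at once if a bystander is moved by more than 30 mm (distance of any of mug, bowl, jar, rib, spatula, clay from where it was at the start of the episode above 0.03 m).
It also fails if it takes over 72 s, if anything falls off the work surface, if the arm or the gripper's body presses on something with over 40 N, if the wrist force passes 120 N, or if a joint passes its speed limit or range.

## Working session

There is one attempt and no reset: what is moved stays moved. The work goes in short steps, Python scripts to look and compute and a tool call to move; the robot and the scene stay as the last step left them, time stands still between calls to the robot, and variables do not carry over. Pictures are saved under pics/ and viewed, and the job is handed in when it is done.

Besides the shell and the picture viewer there is one more tool, called after ">>>" in YAML: its name, and indented under it one key for each argument. move_arm: Moves the arm, as the interface text tells. Its arguments: {"type":"object","properties":{"angular":{"type":"array"},"dp":{"type":"array"},"jaw":{"type":"array"},"force":{"type":"number"}},"required":["angular","dp","jaw"]}

```bash
ls; mkdir -p pics; python3 - <<'E'
from workcell import readout, eyes, order
import cv2
print(readout.state())
for n in("side","top","wrist"):
    im=eyes.get_image(n)
    cv2.imwrite(f"pics/{n}0.png",im["pixels"][:,:,::-1])
    print(n,{k:(v if k!="pixels" else 0) for k,v in im.items()})
E
```

```text
pics
{'t': 0.0, 'joint_positions': array([1.15002392e+00, 2.41421706e-01, 3.75380378e-03, 1.33522491e+00,
       2.88264722e-05, 1.57080129e+00]), 'qd': array([ 2.96535596e-04,  5.85113026e-04, -1.44342477e-03,  2.28842315e-04,
        6.48892255e-05,  1.03793325e-03]), 'joint_torque': array([ 9.41960243e-04, -3.72314322e+01,  2.52409011e+01,  1.71556970e-02,
        9.76553537e-06, -7.43452318e-06]), 'position': array([0.20396824, 0.45581707, 0.2304199 ]), 'orientation': array([ 0.59276704, -0.38494923,  0.59402216,  0.38416012]), 'contact_force': array([ 0.56289874,  0.38158753, -1.12833416]), 'moment': array([-0.00400792, -0.00570323,  0.00648004]), 'gripper_width': 0.0854145899120895}
side {'pixels': 0, 'fx': 505.62891617022217, 'fy': 505.62891617022217, 'cx': 321.4291748056571, 'cy': 209.2909019690995, 'R': array([[ 0.73386428, -0.67906824, -0.01759413],
       [-0.49743713, -0.51957792, -0.69469064],
       [ 0.46260083,  0.51856061, -0.71909343]]), 't': array([-0.41611188,  0.32490757,  1.15565274])}
top {'pixels': 0, 'fx': 466.50295328588214, 'fy': 466.50295328588214, 'cx': 316.0205914563816, 'cy': 201.3797547141154, 'R': array([[ 0.01661547, -0.99979562, -0.01151744],
       [-0.9848084 , -0.01437292, -0.17304864],
       [ 0.17284773,  0.01421776, -0.98484594]]), 't': array([-0.07797853,  0.53001849,  1.36240955])}
wrist {'pixels': 0, 'fx': 319.36936883958373, 'fy': 319.36936883958373, 'cx': 318.9898019622029, 'cy': 199.74421692014755, 'tool_from_camera': array([[-3.36881566e-05, -2.61786616e-01,  9.65125778e-01,
        -1.42881860e-01],
       [-6.89034459e-04, -9.65125543e-01, -2.61786577e-01,
         6.71116734e-02],
       [ 9.99999762e-01, -6.73824025e-04, -1.47866699e-04,
         5.51077390e-04],
       [ 0.00000000e+00,  0.00000000e+00,  0.00000000e+00,
         1.00000000e+00]])}
```

View pics/side0.png

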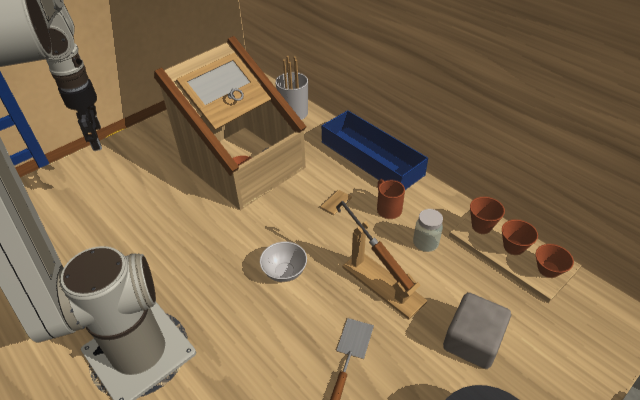

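View pics/top0.png

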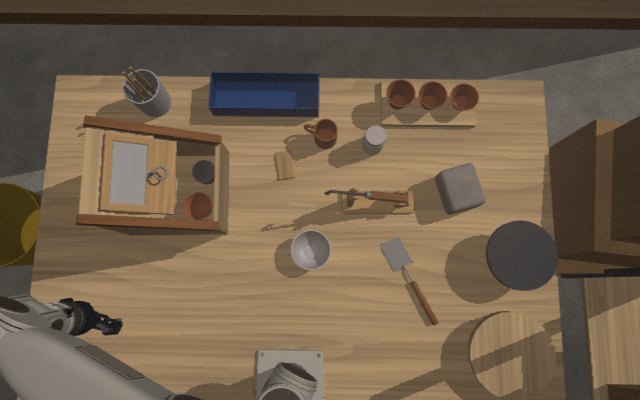

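View pics/wrist0.png

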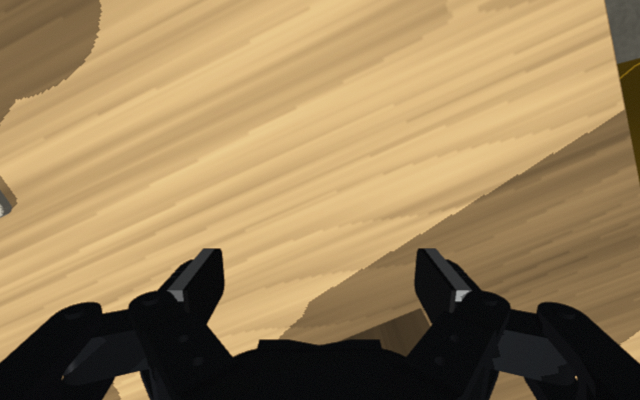

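```bash
python3 - <<'E'
import cv2,numpy as np
t=cv2.imread("pics/top0.png");s=cv2.imread("pics/side0.png")
def crop(im,x0,y0,x1,y1,k,n):
    c=cv2.resize(im[y0:y1,x0:x1],None,fx=k,fy=k,interpolation=cv2.INTER_CUBIC)
    for x in range((x0//10+1)*10,x1,10):
        cv2.line(c,((x-x0)*k,0),((x-x0)*k,6 if x%50 else 14),(0,0,255),1)
        if x%20==0: cv2.putText(c,str(x),((x-x0)*k-10,22),0,0.35,(0,0,255),1)
    for y in range((y0//10+1)*10,y1,10):
        cv2.line(c,(0,(y-y0)*k),(6,(y-y0)*k),(0,0,255),1)
        if y%20==0: cv2.putText(c,str(y),(8,(y-y0)*k+4),0,0.35,(0,0,255),1)
    cv2.imwrite("pics/"+n,c)
crop(t,315,170,425,225,7,"c1.png")
crop(s,315,180,435,325,4,"c2.png")
crop(t,70,105,235,240,4,"c3.png")
crop(s,145,30,315,215,3,"c4.png")
E
```

```text
(no output)
```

View pics/c1.png

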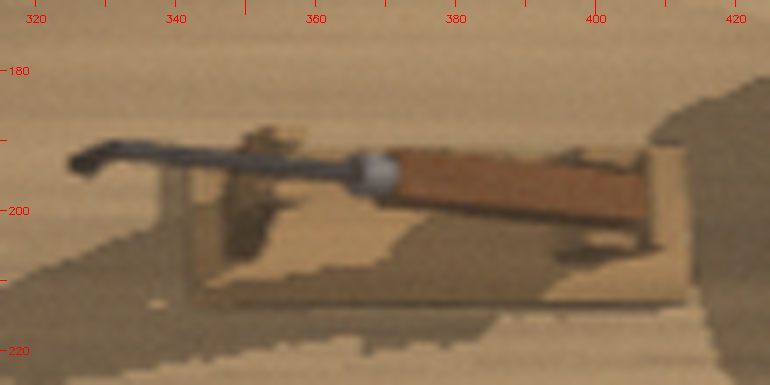

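View pics/c2.png

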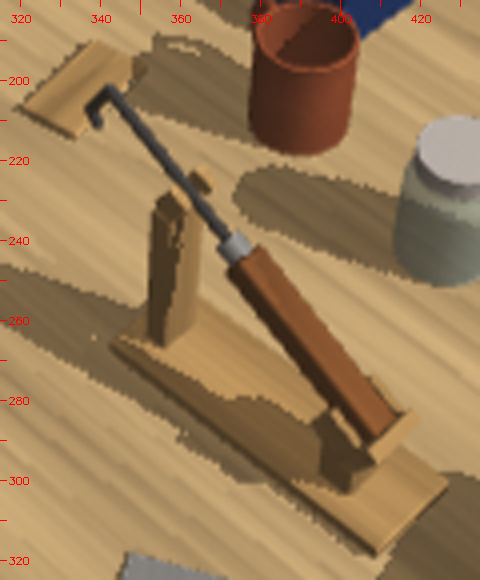

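View pics/c3.png

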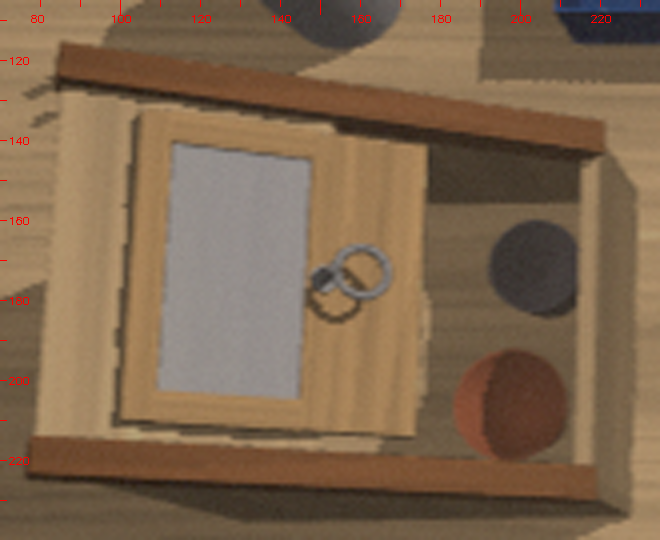

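View pics/c4.png

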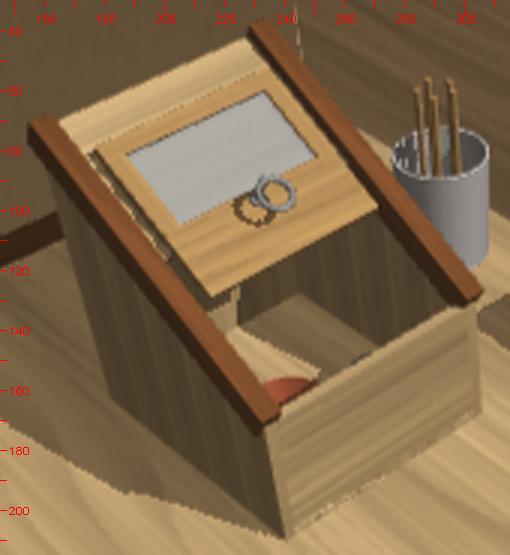

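```bash
cat > h.py <<'E'
import numpy as np,cv2
from scipy.optimize import least_squares
from scipy.spatial.transform import Rotation as Ro
CAM={'side':dict(f=505.62891617,c=(321.42917,209.2909),R=np.array([[ 0.73386428, -0.67906824, -0.01759413],[-0.49743713, -0.51957792, -0.69469064],[ 0.46260083,  0.51856061, -0.71909343]]),t=np.array([-0.41611188,  0.32490757,  1.15565274])),
'top':dict(f=466.502953,c=(316.02059,201.37975),R=np.array([[ 0.01661547, -0.99979562, -0.01151744],[-0.9848084 , -0.01437292, -0.17304864],[ 0.17284773,  0.01421776, -0.98484594]]),t=np.array([-0.07797853,  0.53001849,  1.36240955]))}
def proj(cam,X):
    c=CAM[cam];p=np.atleast_2d(X)@c['R'].T+c['t'];return p[:,:2]/p[:,2:]*c['f']+np.array(c['c'])
def tri(ps,pt):
    r=least_squares(lambda X:np.r_[proj('side',X)[0]-ps,proj('top',X)[0]-pt],[.4,.2,.2]);return r.x,np.abs(r.fun).max()
def poleR(yaw,tilt=np.pi/6): return Ro.from_euler('ZY',[yaw,-tilt]).as_matrix()
def boxT(p): # x,y,yaw
    return Ro.from_euler('z',p[2]).as_matrix(),np.array([p[0],p[1],0])
E
python3 - <<'E'
from h import *
for k,c in CAM.items(): print(k,-c['R'].T@c['t'])
print('ring',tri((236.7,94.3),(160.5,173)))
print('rod tip',tri((342.5,201.8),(330,191.5)))
print('collar end',tri((373.5,240.5),(366,194.6)))
print('hookbottom',tri((339,210.5),(326.8,193.2)))
# ground unproj
def ground(cam,p,z=0):
    return least_squares(lambda q:proj(cam,[q[0],q[1],z])[0]-p,[.4,.2]).x
a=ground('side',(240,209));b=ground('side',(304.5,168));print('front bottom',a,b,np.linalg.norm(a-b))
u=(b-a)/np.linalg.norm(b-a)  # box -y
by=-u; bx=np.array([by[1],-by[0]]) # x such that z x x = y -> x = (by_y, -by_x)
print('bx',bx,np.arctan2(bx[1],bx[0]), (a+b)/2+.15*bx)
for p in [(228.5,152),(227,233)]: print('top front z.15',ground('top',p,.15))
E
```

```text
side [-0.06761518 -0.71302955  1.04941141]
top [ 0.28777291 -0.08971509  1.43258438]
ring (array([0.55831679, 0.32486411, 0.2775823 ]), np.float64(0.0570687154325924))
rod tip (array([ 0.53526414, -0.11063308,  0.19229142]), np.float64(0.7875892638568871))
collar end (array([ 0.53892922, -0.21331768,  0.13441554]), np.float64(0.6160076054339925))
hookbottom (array([ 0.53569654, -0.10105965,  0.15537948]), np.float64(0.0644268579690106))
front bottom [0.43769821 0.20790648] [0.6914093  0.21261781] 0.25375482301952884
bx [-0.01856647  0.99982763] 1.589363861628745 [0.56176879 0.36023629]
top front z.15 [0.65215041 0.18068296]
top front z.15 [0.42052974 0.17345008]
```

```bash
cat > fitbox.py <<'E'
from h import *
S=np.deg2rad(30);ux=np.array([np.cos(S),0,np.sin(S)]);un=np.array([-np.sin(S),0,np.cos(S)])
r0=np.array([-.134,0,.212])
def model(q):
    x,y,yaw,s,e=q
    R,t=boxT(q)
    ring=r0+s*ux
    L=[]
    low=ring-.032*un-e*ux; hi=low+.178*ux; yy=np.array([0,.1,0])
    P=dict(ring=ring,ll=low+yy,lr=low-yy,ul=hi+yy,ur=hi-yy,fl=np.array([-.15,.13,0]),fr=np.array([-.15,-.13,0]),ftr=np.array([-.15,-.13,.15]),ftl=np.array([-.15,.13,.15]))
    return {k:R@v+t for k,v in P.items()}
obs=[('top','ring',(160.5,173)),('side','ring',(236.7,94.3)),
('top','lr',(176.8,141.7)),('top','ll',(173.5,214)),('top','ur',(105,132.5)),('top','ul',(99.5,210)),
('side','ll',(215,128.7)),('side','lr',(271.3,99)),('side','ul',(176.7,80)),('side','ur',(233.3,53.3)),
('side','fl',(240,209)),('side','fr',(305,167.5)),('top','ftr',(228.5,152)),('top','ftl',(227.5,233))]
def res(q):
    P=model(q);return np.concatenate([proj(c,P[k])[0]-o for c,k,o in obs])
if __name__=="__main__":
    r=least_squares(res,[.56,.35,1.58,.13,.03],loss='soft_l1')
    print(r.x);
    for (c,k,o),d in zip(obs,res(r.x).reshape(-1,2)):print(c,k,d.round(1))
    print(model(r.x)['ring'])
    im={c:cv2.imread(f'pics/{c}0.png') for c in CAM}
    P=model(r.x)
    for c in im:
        for k in P: 
            p=proj(c,P[k])[0]; cv2.circle(im[c],tuple(int(round(v*16)) for v in p),16,(0,0,255),1,cv2.LINE_AA,4)
    cv2.imwrite('pics/ov1.png',np.vstack([cv2.resize(im['top'][100:245,60:250],(760,580))]))
E
python3 fitbox.py
```

```text
[0.55634373 0.34777383 1.59571238 0.12894086 0.04549954]
top ring [-0.1  0.6]
side ring [-0.5  0.5]
top lr [ 0.5 -0. ]
top ll [0.5 1.1]
top ur [ 0.3 -0.7]
top ul [0.  0.5]
side ll [-0.5  0.5]
side lr [-0.  0.]
side ul [-1.3 -1.4]
side ur [ 0.9 -1.4]
side fl [0.6 3.7]
side fr [1.6 2.5]
top ftr [ -6.4 -12.9]
top ftl [-7.9 -3.6]
[0.55690015 0.32544683 0.27647043]
```

```bash
sed -i "s/('top','ftr',(228.5,152)),('top','ftl',(227.5,233))/('top','fr',(228.7,152.5)),('top','fl',(227.5,233.5))/" fitbox.py; python3 fitbox.py
cat > fitpole.py <<'E'
from h import *
def model(q):
    x,y,yaw,d=q
    R=poleR(yaw);t=np.array([x,y,.095])
    h=.011
    P=dict(bt_l=[-.065,h,h],bt_r=[-.065,-h,h],ft_l=[.065,h,h],ft_r=[.065,-h,h],fb_l=[.065,h,-h],bb_l=[-.065,h,-h],
     col=[.079,0,0],tip=[.19+d,0,.0],stem=[.19+d,0,-.031],lip=[.181+d,0,-.036])
    return {k:R@np.array(v)+t for k,v in P.items()}
obs=[('top','bt_r',(407.5,192.3)),('top','ft_r',(371.9,191.4)),('top','tip',(330,191.3)),('top','col',(366,194.6)),
('side','ft_r',(380.5,242.5)),('side','bt_r',(413.7,285.5)),('side','tip',(342.5,202)),('side','lip',(339,210)),('side','col',(373.5,240.5)),('top','lip',(326.8,193.3))]
def res(q):
    P=model(q);return np.concatenate([proj(c,P[k])[0]-o for c,k,o in obs])
if __name__=="__main__":
    r=least_squares(res,[.54,-.28,1.57,.0],loss='soft_l1')
    print(r.x);P=model(r.x)
    for (c,k,o),d in zip(obs,res(r.x).reshape(-1,2)):print(c,k,d.round(1))
    for k in('tip','stem','lip'):print(k,P[k])
    im={c:cv2.imread(f'pics/{c}0.png') for c in CAM}
    def crop(c,x0,y0,x1,y1,k):
        I=cv2.resize(im[c][y0:y1,x0:x1],None,fx=k,fy=k,interpolation=cv2.INTER_CUBIC)
        for n in P:
            p=((proj(c,P[n])[0]-[x0,y0]+.5)*k).astype(int);cv2.circle(I,tuple(p),3,(0,255,0),1)
        return I
    cv2.imwrite('pics/ov2.png',crop('top',315,170,425,225,7));cv2.imwrite('pics/ov3.png',crop('side',315,180,435,325,4))
E
python3 fitpole.py
```

```text
[0.55857421 0.35781003 1.60633789 0.12041478 0.04543464]
top ring [-0.5 -0.1]
side ring [-0.1  1. ]
top lr [-0.4 -0.6]
top ll [0.4 0.2]
top ur [-0.4 -0.7]
top ul [0.3 0.2]
side ll [0.3 1.1]
side lr [0.1 0.3]
side ul [-0.8 -0.5]
side ur [ 0.7 -0.7]
side fl [-0.1  1.5]
side fr [0.1 0.2]
top fr [-0.3 -0.2]
top fl [-0.2  0.2]
[0.5596302  0.32811106 0.27220739]
[ 0.5386763  -0.27996642  1.59090896  0.00506756]
top bt_r [0.3 2.3]
top ft_r [ 0.2 -0.9]
top tip [ 0.7 -0.6]
top col [-0.2 -0.1]
side ft_r [ 0.1 -1.1]
side bt_r [1.4 0.1]
side tip [-0.7  0. ]
side lip [-0.3  0.2]
side col [-1.6  0.1]
top lip [-0. -0.]
tip [ 0.53527883 -0.11106712  0.19253378]
stem [ 0.53496711 -0.09557025  0.16568699]
lip [ 0.53507358 -0.10086341  0.15685687]
```

View pics/ov2.png

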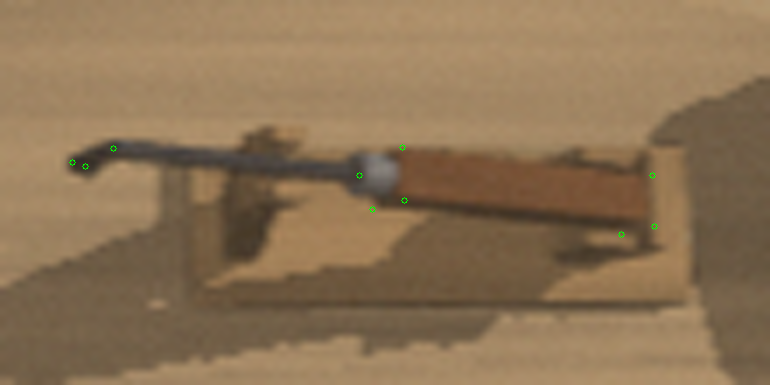

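View pics/ov3.png

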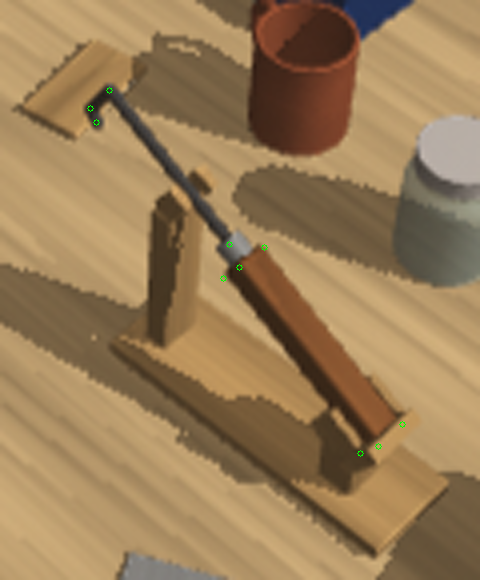

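View pics/ov1.png

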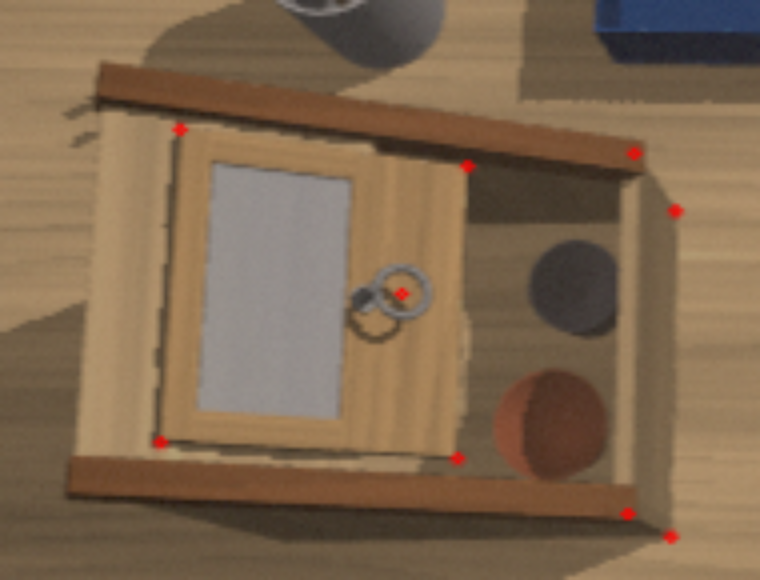

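```bash
python3 - <<'E'
from h import *
q=[0.59276704, -0.38494923,  0.59402216,  0.38416012]
R=Ro.from_quat(q,scalar_first=True).as_matrix();print(R.round(3))
yaw=1.585
h=np.array([np.cos(yaw),np.sin(yaw),0])
zx=.5*h+np.array([0,0,-.866])
py=np.array([-np.sin(yaw),np.cos(yaw),0])
for s in(1,-1):
  for tx in(zx,np.array([0,0,-1.])):
    z=s*py; T=np.c_[tx,np.cross(z,tx),z]
    print(s,(Ro.from_matrix(T)*Ro.from_matrix(R).inv()).as_rotvec())
E
```

```text
[[-0.001 -0.913  0.408]
 [-0.002  0.408  0.913]
 [-1.     0.    -0.002]]
1 [ 0.3433147  -0.51718736  1.95323511]
1 [2.10211493e-03 1.34255028e-03 2.00577654e+00]
-1 [ 0.46250788  0.30183153 -1.1091424 ]
-1 [ 0.00119157 -0.00186572 -1.13581483]
```

>>> move_arm:
  angular:
    - [0,0,-0.076]
    - [0,0,-0.076]
    - [0,0,-0.076]
    - [0,0,-0.076]
    - [0,0,-0.076]
  dp:
    - [2.24,-4.7,1.5]
    - [2.24,-4.7,1.5]
    - [2.24,-4.7,1.5]
    - [2.24,-4.7,1]
    - [2.24,-4.7,1]
  jaw: [1,1,1,1,1]

```text
t: 0.78
position: [0.3166, 0.2198, 0.2966]
orientation: [0.656, -0.265, 0.656, 0.265]
contact_force: [1.1, -0.2, 0.3]
gripper_width: 0.0854
```

>>> move_arm:
  angular:
    - [0,0,-0.076]
    - [0,0,-0.076]
    - [0,0,-0.076]
    - [0,0,-0.076]
    - [0,0,-0.076]
  dp:
    - [2.24,-4.7,0]
    - [2.24,-4.7,0]
    - [2.24,-4.7,0]
    - [2.24,-4.7,0]
    - [2.24,-4.7,0]
  jaw: [1,1,1,1,1]

```text
t: 1.4
position: [0.4286, -0.0153, 0.2962]
orientation: [0.694, -0.136, 0.694, 0.136]
contact_force: [0.8, 0.6, -0.2]
gripper_width: 0.0852
```

>>> move_arm:
  angular:
    - [0,0,-0.076]
    - [0,0,-0.076]
    - [0,0,-0.076]
    - [0,0,-0.076]
    - [0,0,-0.072]
  dp:
    - [2.24,-4.7,0]
    - [2.24,-4.7,0]
    - [2.24,-4.7,0]
    - [2.24,-4.7,0]
    - [2.24,-4.7,0]
  jaw: [1,1,1,1,1]

```text
t: 2.02
position: [0.5406, -0.2502, 0.2959]
orientation: [0.707, -0.004, 0.707, 0.004]
contact_force: [0.8, -0.2, 0.2]
gripper_width: 0.0851
```

```bash
cat >> h.py <<'E'
def snap(name,tag):
    from workcell import readout,eyes
    st=readout.state();im=eyes.get_image(name)
    cv2.imwrite(f'pics/{tag}.png',im['pixels'][:,:,::-1])
    import pickle;pickle.dump((st,im),open(f'pics/{tag}.pkl','wb'))
    return st,im
def load(tag):
    import pickle
    from workcell import readout
    return pickle.load(open(f'pics/{tag}.pkl','rb'))
def wcam(st,im):
    """world->pix projector for a wrist picture"""
    T=np.eye(4);T[:3,:3]=Ro.from_quat(st['orientation'],scalar_first=True).as_matrix();T[:3,3]=st['position']
    W=np.linalg.inv(T@im['tool_from_camera'])
    def pr(X):
        p=np.atleast_2d(X)@W[:3,:3].T+W[:3,3];return p[:,:2]/p[:,2:]*[im['fx'],im['fy']]+[im['cx'],im['cy']]
    return pr
E
python3 - <<'E'
from h import *
st,im=snap('wrist','w1');print(st['position'],st['orientation'],st['t'],st['joint_positions'])
import fitpole
P=fitpole.model([0.5387,-0.28,1.591,.005])
pr=wcam(st,im);I=cv2.imread('pics/w1.png')
for k in P:
    p=pr(P[k])[0];print(k,p.round(1));cv2.circle(I,tuple(p.astype(int)),3,(0,255,0),1)
cv2.imwrite('pics/w1o.png',I)
E
```

```text
[ 0.54064359 -0.25018639  0.29585297] [ 0.70693273 -0.00390451  0.70725747  0.00421218] 2.025 [-4.33512673e-01  4.27781918e-01  4.35971407e-01  1.57958650e+00
  1.98513015e-04  1.12580480e+00]
bt_l [309.4 246. ]
bt_r [327.1 245.9]
ft_l [305.3 163.6]
ft_r [328.5 163.4]
fb_l [305.9 149.7]
bb_l [309.7 232.2]
col [316.7 144.5]
tip [314.4   4.3]
stem [314.7  -7.1]
lip [314.9   4.7]
```

View pics/w1o.png

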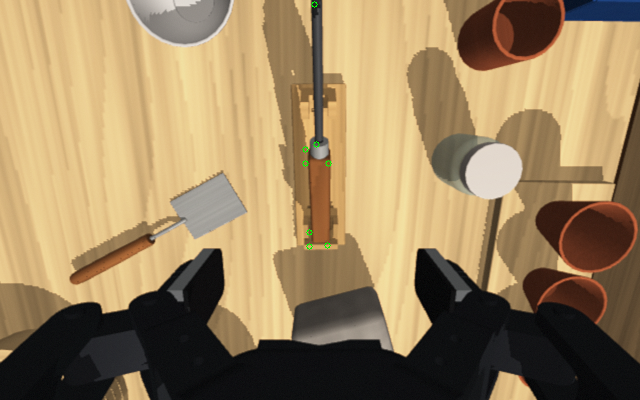

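```bash
python3 - <<'E'
import cv2
I=cv2.imread('pics/w1.png')
c=cv2.resize(I[125:255,285:355],None,fx=6,fy=6,interpolation=cv2.INTER_CUBIC)[:600]
c=cv2.resize(I[130:250,285:355],None,fx=5,fy=5,interpolation=cv2.INTER_CUBIC)
d=cv2.resize(I[0:100,285:355],None,fx=5,fy=5,interpolation=cv2.INTER_CUBIC)
import numpy as np
d=np.vstack([d,np.zeros((100,350,3),np.uint8)])
for k in (c,d):
  for x in range(0,70,10): cv2.putText(k,str(285+x),(x*5-8,10),0,.33,(0,0,255),1);cv2.line(k,(x*5,12),(x*5,18),(0,0,255))
for y in range(0,120,10): cv2.putText(c,str(130+y),(0,y*5+3),0,.33,(0,0,255),1);cv2.putText(d,str(y),(0,y*5+3),0,.33,(0,0,255),1)
cv2.imwrite('pics/w1z.png',np.hstack([c,d]))
E
```

```text
(no output)
```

View pics/w1z.png

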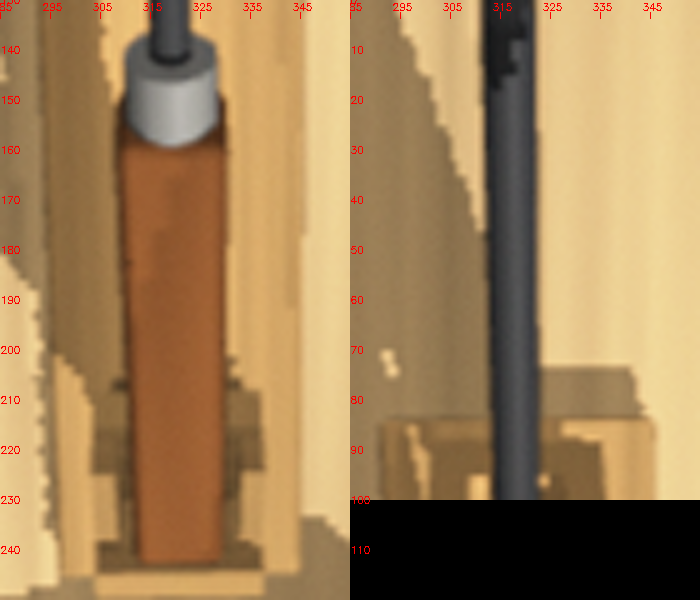

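```bash
python3 - <<'E'
from h import *
import fitpole as F
st,im=load('w1');pr=wcam(st,im)
wo=[('bt_l',(311.8,243)),('bt_r',(328.9,243)),('ft_l',(308.7,159)),('ft_r',(330.3,159)),('col',(318.5,141.5))]
side=[o for o in F.obs if o[0]=='side']; 
so=[('top',(412,300))]
def res(q,w=1):
    P=F.model(q)
    a=np.concatenate([proj(c,P[k])[0]-o for c,k,o in F.obs])
    b=np.concatenate([pr(P[k])[0]-o for k,o in wo])
    # rod centre line at row 20 & 80 in wrist
    A=pr(P['col'])[0];B=pr(P['tip'])[0]
    f=lambda v:A[0]+(B[0]-A[0])*(v-A[1])/(B[1]-A[1])
    return np.r_[a,b,f(30)-317.0,f(80)-318]
r=least_squares(res,[.54,-.28,1.59,0],loss='soft_l1');print(r.x,res(r.x).round(1))
r2=least_squares(lambda q:res(q)[20:],[.54,-.28,1.59,0],loss='soft_l1');print('wrist only',r2.x,res(r2.x).round(1)[20:])
E
```

```text
[ 0.54084794 -0.27665207  1.59549616  0.00193404] [-0.9  1.5 -1.  -1.6  0.5 -1.  -1.3 -0.7 -0.4 -2.3  0.9 -1.4 -0.4  0.
 -0.1  0.2 -2.1 -1.1 -0.2 -0.4 -0.5  0.6  0.3  0.4 -1.4  1.1  0.3  0.8
  0.2 -0.6 -0.  -0.3]
wrist only [ 0.54100081 -0.27610983  1.59594044  0.01670208] [-0.3  0.2  0.4 -0.1 -1.2  0.6  0.4  0.2  0.3 -1.2  0.1 -0.1]
```

>>> move_arm:
  angular:
    - [0.131,0.003,0.003]
    - [0.131,0.003,0.003]
    - [0.131,0.003,0.003]
    - [0.131,0.003,0.002]
    - [0,0,0]
  dp:
    - [0,-1.9,-2.8]
    - [0,-1.9,-2.8]
    - [0,-1.9,-2.8]
    - [0,-1.9,-2.9]
    - [0,0,0]
  jaw: [0.7,0.7,0.7,0.7,0.7]

```text
t: 2.7
position: [0.5366, -0.3261, 0.1696]
orientation: [0.673, 0.182, 0.69, 0.193]
contact_force: [-0.0, 0.4, -0.8]
gripper_width: 0.06
```

```bash
cat >> h.py <<'E'
def tool():
    from workcell import readout
    st=readout.state();R=Ro.from_quat(st['orientation'],scalar_first=True).as_matrix();return st,st['position'],R
E
python3 - <<'E'
from h import *
st,p,R=tool();print(st['t'],p,'\n',R.round(4),st['contact_force'],st['gripper_width'])
P=poleR(1.596);T=np.c_[-P[:,2],np.cross(-P[:,1],-P[:,2]),-P[:,1]]
print('need rot',Ro.from_matrix(T@R.T).as_rotvec().round(4))
o=np.array([.541,-.2763,.095]);g=o-.020*P[:,2];print('goal',g,'d cm',(g-p)*100)
E
```

```text
2.7 [ 0.53661705 -0.3261284   0.1695767 ] 
 [[-0.0271 -0.0087  0.9996]
 [ 0.5123  0.8585  0.0213]
 [-0.8584  0.5127 -0.0188]] [-0.02117648  0.38363979 -0.79079991] 0.05998206280414652
need rot [-0.0143 -0.0192  0.004 ]
goal [ 0.54074799 -0.26630318  0.07767949] d cm [ 0.41309397  5.98252212 -9.18972082]
```

>>> move_arm:
  angular:
    - [-0.0143,-0.0192,0.004]
    - [0,0,0]
    - [0,0,0]
  dp:
    - [0.41,0.5,0.3]
    - [0,1.8,-3.16]
    - [0,1.8,-3.16]
  jaw: [0.7,0.7,0.7]

```text
t: 3.08
position: [0.5469, -0.2825, 0.1296]
orientation: [0.692, 0.162, 0.678, 0.189]
contact_force: [-0.5, -0.5, -0.6]
gripper_width: 0.0601
```

```bash
python3 - <<'E'
from h import *
st,im=snap('wrist','w2')
st,p,R=tool();print(st['t'],p,'\n',R.round(4),st['contact_force'],st['gripper_width'])
P=poleR(1.596);T=np.c_[-P[:,2],np.cross(-P[:,1],-P[:,2]),-P[:,1]]
print('need rot',Ro.from_matrix(T@R.T).as_rotvec().round(4))
o=np.array([.541,-.2763,.095]);g=o-.020*P[:,2];print('goal',g,'d cm',(g-p)*100)
import fitpole as F
M=F.model([0.541,-0.2763,1.596,.002]);pr=wcam(st,im);I=cv2.imread('pics/w2.png')
for k in M: cv2.circle(I,tuple(pr(M[k])[0].astype(int)),3,(0,255,0),1)
cv2.imwrite('pics/w2o.png',I)
E
```

```text
3.125 [ 0.54445419 -0.27832193  0.12467244] 
 [[ 6.000e-04 -4.010e-02  9.992e-01]
 [ 4.862e-01  8.731e-01  3.480e-02]
 [-8.738e-01  4.858e-01  2.000e-02]] [-2.23396954  3.35302885 -3.1042524 ] 0.059566258086093754
need rot [ 0.0156  0.0205 -0.0094]
goal [ 0.54074799 -0.26630318  0.07767949] d cm [-0.37062     1.20187512 -4.69929455]
```

View pics/w2o.png

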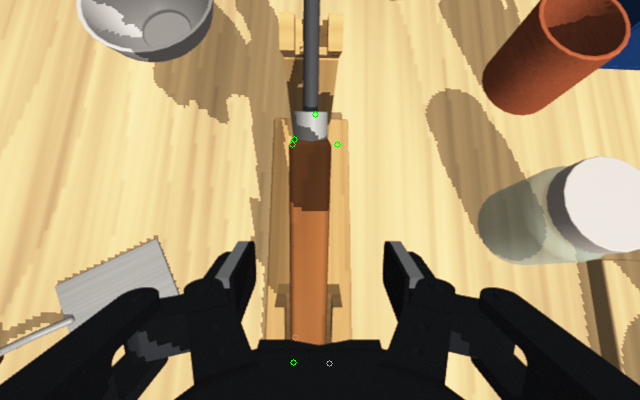

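>>> move_arm:
  angular:
    - [0,0,0]
    - [0,0,0]
  dp:
    - [0,0,0]
    - [0,0,0]
  jaw: [0.7,0.7]

```text
t: 3.38
position: [0.5462, -0.2844, 0.1277]
orientation: [0.69, 0.164, 0.679, 0.189]
contact_force: [-0.4, -0.1, 0.1]
gripper_width: 0.0598
```

```bash
python3 - <<'E'
from h import *
st,im=snap('wrist','w3')
print(readout.state()['t'] if 0 else '')
st,p,R=tool();print(st['t'],p,'\n',R.round(4),st['contact_force'],st['gripper_width'])
P=poleR(1.596);T=np.c_[-P[:,2],np.cross(-P[:,1],-P[:,2]),-P[:,1]]
print('need rot',Ro.from_matrix(T@R.T).as_rotvec().round(4))
o=np.array([.541,-.2763,.095]);g=o-.020*P[:,2];print('goal',g,'d cm',(g-p)*100)
import fitpole as F
M=F.model([0.541,-0.2763,1.596,.002]);pr=wcam(st,im);I=cv2.imread('pics/w3.png')
for k in M: cv2.circle(I,tuple(pr(M[k])[0].astype(int)),3,(0,255,0),1)
cv2.imwrite('pics/w3o.png',I)
E
```

```text
3.425 [ 0.54592394 -0.28466208  0.12695573] 
 [[ 0.0055 -0.0375  0.9993]
 [ 0.4838  0.8746  0.0302]
 [-0.8751  0.4833  0.023 ]] [ 0.73601492 -0.05192155  0.09047773] 0.05967073450535904
need rot [ 0.0184  0.0235 -0.0048]
goal [ 0.54074799 -0.26630318  0.07767949] d cm [-0.51759494  1.83589018 -4.92762418]
```

View pics/w3o.png

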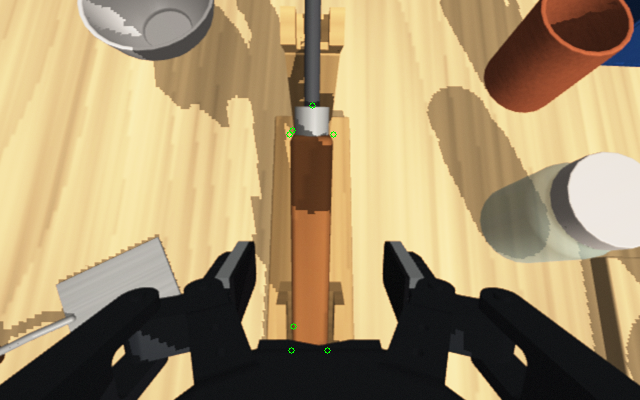

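>>> move_arm:
  angular:
    - [0.009,0.0118,-0.0024]
    - [0.0094,0.0117,-0.0024]
    - [0,0,0]
    - [0,0,0]
    - [0,0,0]
  dp:
    - [-0.3,0.6,-1.6]
    - [-0.22,0.6,-1.6]
    - [0,0.64,-1.73]
    - [0,0,0]
    - [0,0,0]
  jaw: [0.7,0.7,0.7,0.7,0.7]

```text
t: 4.05
position: [0.539, -0.2652, 0.0734]
orientation: [0.678, 0.177, 0.687, 0.193]
contact_force: [0.2, -0.1, 0.0]
gripper_width: 0.0603
```

```bash
python3 - <<'E'
from h import *
st,p,R=tool();print(st['t'],p,'\n',R.round(4),st['contact_force'],st['gripper_width'])
P=poleR(1.596);T=np.c_[-P[:,2],np.cross(-P[:,1],-P[:,2]),-P[:,1]]
print('need rot',Ro.from_matrix(T@R.T).as_rotvec().round(4))
o=np.array([.541,-.2763,.095]);g=o-.020*P[:,2];print('goal',g,'d cm',(g-p)*100)
E
```

```text
4.05 [ 0.5389981  -0.26517325  0.07336981] 
 [[-0.0181 -0.0181  0.9997]
 [ 0.5045  0.8631  0.0247]
 [-0.8632  0.5048 -0.0065]] [ 0.15608221 -0.09607391  0.03168777] 0.06027072072356885
need rot [-0.0053 -0.0067  0.0005]
goal [ 0.54074799 -0.26630318  0.07767949] d cm [ 0.17498944 -0.11299244  0.43096855]
```

>>> move_arm:
  angular:
    - [-0.005,-0.0067,0]
    - [0,0,0]
    - [0,0,0]
    - [0,0,0]
    - [0,0,0]
  dp:
    - [0.17,-0.11,0.3]
    - [0,0,0]
    - [0,0,0]
    - [0,0,0]
    - [0,0,0]
  jaw: [0.7,0,0,0,0]
  force: 110

```text
t: 4.68
position: [0.5411, -0.2668, 0.0775]
orientation: [0.682, 0.174, 0.685, 0.191]
contact_force: [-0.6, -1.6, 4.6]
gripper_width: 0.0208
```

```bash
cat > chk.py <<'E'
from h import *
st,p,R=tool();print(st['t'],p,'\n',R.round(4),st['contact_force'],st['moment'],st['gripper_width'])
E
python3 chk.py
```

```text
4.675 [ 0.54109583 -0.26679597  0.07750954] 
 [[-0.0105 -0.0222  0.9997]
 [ 0.4988  0.8664  0.0245]
 [-0.8667  0.4989  0.002 ]] [-0.57167597 -1.64366934  4.56037966] [-0.43330245  0.03318906  0.06929629] 0.020782303499217402
```

>>> move_arm:
  angular:
    - [0,0,0]
    - [0,0,0]
    - [0,0,0]
    - [0,0,0]
    - [0,0,0]
  dp:
    - [0,0,0.6]
    - [0,0,1.4]
    - [0,0,2.5]
    - [0,0,4]
    - [0,0,4]
  jaw: [0,0,0,0,0]

```text
t: 5.3
position: [0.5406, -0.266, 0.2033]
orientation: [0.681, 0.174, 0.685, 0.192]
contact_force: [1.0, -0.3, -2.2]
gripper_width: 0.0206
```

>>> move_arm:
  angular:
    - [0,0,0.005]
    - [0,0,0.005]
    - [0,0,0]
    - [0,0,0]
    - [0,0,0]
  dp:
    - [0.5,5.5,1.5]
    - [0.5,5.5,1.0]
    - [0.5,5.5,0]
    - [0.5,5.5,0]
    - [0.3,5.5,0]
  jaw: [0,0,0,0,0]

```text
t: 5.92
position: [0.5636, 0.0106, 0.2275]
orientation: [0.68, 0.171, 0.686, 0.195]
contact_force: [0.6, -0.4, -0.7]
gripper_width: 0.0204
```

>>> move_arm:
  angular:
    - [0,0,0]
    - [0,0,0]
    - [0,0,0]
    - [0,0,0]
  dp:
    - [0,4,0]
    - [0,2,0.5]
    - [0,0,0]
    - [0,0,0]
  jaw: [0,0,0,0]

```text
t: 6.42
position: [0.5638, 0.0681, 0.2319]
orientation: [0.68, 0.171, 0.686, 0.195]
contact_force: [-0.2, -0.8, -2.4]
gripper_width: 0.0204
```

```bash
python3 chk.py; python3 - <<'E'
from h import *
for c in('side','top','wrist'): snap(c,c+'4')
t=cv2.imread("pics/top4.png");s=cv2.imread("pics/side4.png")
a=cv2.resize(t[150:240,130:330],(800,360),interpolation=cv2.INTER_CUBIC)
cv2.imwrite('pics/t4c.png',a);cv2.imwrite('pics/s4c.png',cv2.resize(s[60:240,200:400],(660,594),interpolation=cv2.INTER_CUBIC))
E
```

```text
6.425 [0.56377281 0.06811121 0.2319197 ] 
 [[-1.660e-02 -3.040e-02  9.994e-01]
 [ 4.988e-01  8.660e-01  3.460e-02]
 [-8.666e-01  4.991e-01  8.000e-04]] [-0.20768474 -0.83470602 -2.39043031] [-0.71254858  0.00804418  0.03759141] 0.020373723907303132
```

View pics/top4.png

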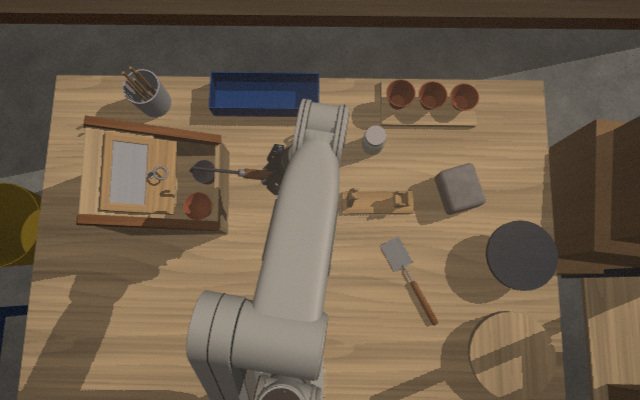

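View pics/side4.png

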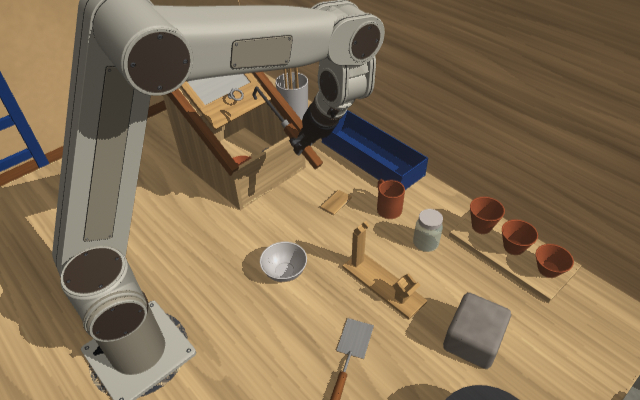

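View pics/wrist4.png

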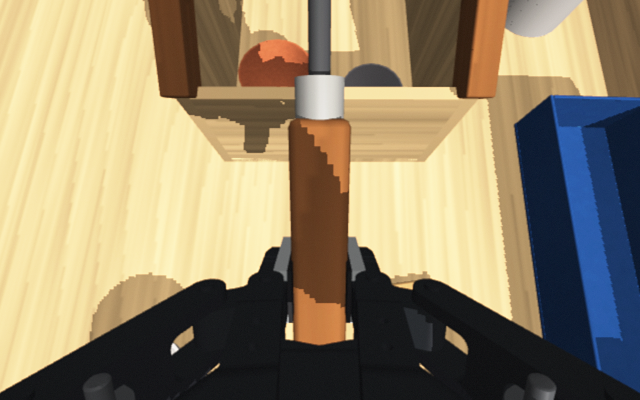

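```bash
cat > zz.py <<'E'
import cv2,sys
def z(f,x0,y0,x1,y1,k,o,pts=()):
    im=cv2.imread(f)
    c=cv2.resize(im[y0:y1,x0:x1],None,fx=k,fy=k,interpolation=cv2.INTER_CUBIC)
    for x in range((x0//10+1)*10,x1,10):
        cv2.line(c,((x-x0)*k,0),((x-x0)*k,6),(0,0,255),1); cv2.putText(c,str(x),((x-x0)*k-10,16),0,0.35,(0,0,255),1)
    for y in range((y0//10+1)*10,y1,10):
        cv2.line(c,(0,(y-y0)*k),(6,(y-y0)*k),(0,0,255),1); cv2.putText(c,str(y),(8,(y-y0)*k+4),0,0.35,(0,0,255),1)
    for p in pts: cv2.circle(c,(int((p[0]-x0+.5)*k),int((p[1]-y0+.5)*k)),3,(0,255,0),1)
    cv2.imwrite(o,c)
E
cat > pred.py <<'E'
from h import *
G=np.array([[0.5411,-.2668,.0775]])[0]
RG=np.array([[-0.0105,-0.0222,0.9997],[0.4988,0.8664,0.0245],[-0.8667,0.4989,0.002]])
def hook(p,R,d=.002,po=np.array([.541,-.2763,.095]),yaw=1.596):
    """points of pole predicted from tool pose"""
    A=R@RG.T; PR=poleR(yaw)
    f=lambda v:p+A@(po+PR@np.array(v)-G)
    return dict(col=f([.079,0,0]),tip=f([.19+d,0,0]),stem=f([.19+d,0,-.031]),lip=f([.181+d,0,-.036]),org=f([0,0,0]))
E
python3 - <<'E'
from pred import *
from zz import z
st,p,R=tool()
H=hook(p,R)
for k in H: print(k,H[k].round(4),[proj(c,H[k])[0].round(1) for c in CAM])
z('pics/top4.png',140,150,270,200,6,'pics/t4c.png',[proj('top',H[k])[0] for k in H])
z('pics/side4.png',215,75,305,155,8,'pics/s4c.png',[proj('side',H[k])[0] for k in H])
E
```

```text
col [0.5617 0.1264 0.2886] [array([283.8, 121.7]), array([237.4, 171.7])]
tip [0.5585 0.2242 0.3451] [array([256.5,  87.4]), array([192.6, 166.9])]
stem [0.5579 0.2397 0.3183] [array([253.8,  94.1]), array([189.3, 169.7])]
lip [0.5581 0.2344 0.3095] [array([255.5,  97.8]), array([192.4, 170.6])]
org [0.5639 0.058  0.249 ] [array([303.1, 146. ]), array([266.3, 174.8])]
```

View pics/t4c.png

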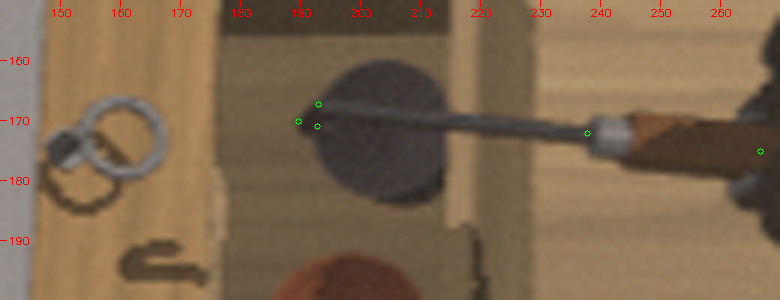

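View pics/s4c.png

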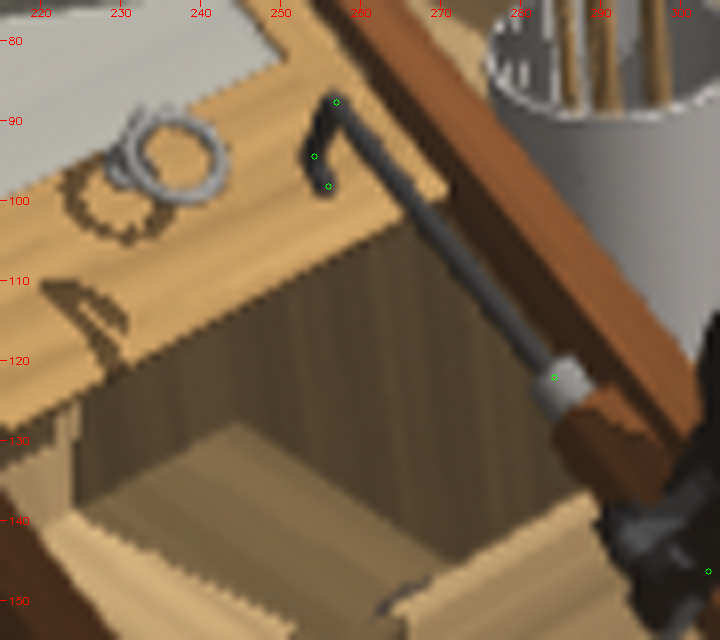

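```bash
python3 - <<'E'
from pred import *
import fitbox as B
r,e=tri((236.3,94.3),(160.0,172.5));print(r,e)
st,p,R=tool();H=hook(p,R)
yaw=1.606;h=np.array([np.cos(yaw),np.sin(yaw),0]);l=np.array([-np.sin(yaw),np.cos(yaw),0])
ux=h*np.cos(np.pi/6)+[0,0,.5];un=-h*.5+[0,0,np.cos(np.pi/6)]
for rr in(r,np.array([.5596,.3281,.2722])):
    d=H['stem']-rr;print('stem in ring frame mm',(np.array([d@ux,d@l,d@un])*1000).round(1))
print(ux,l,un)
# constraint s from ring: box origin
for q in ([.5586,.3578,1.606],):
    Rb,t=B.boxT(q);m=Rb.T@(r-t)-B.r0;print('ring rel shut in box',m, m@B.ux,m@B.un)
E
```

```text
[0.55929623 0.32702702 0.27629311] 0.23058323826234073
stem in ring frame mm [-54.6   4.5  80. ]
stem in ring frame mm [-53.4   4.8  84.1]
[-0.03048098  0.86548883  0.5       ] [-0.99938041 -0.0351964   0.        ] [ 0.0175982  -0.49969021  0.8660254 ]
ring rel shut in box [0.10322158 0.0003873  0.06429311] 0.12153907001444743 0.004068676210450078
```

>>> move_arm:
  angular:
    - [0,0,0]
    - [0,0,0]
    - [0,0,0]
    - [0,0,0]
    - [0,0,0]
  dp:
    - [0.09,3,-0.4]
    - [0.09,3,-0.8]
    - [0,1.93,-0.81]
    - [0,0,0]
    - [0,0,0]
  jaw: [0,0,0,0,0]

```text
t: 7.2
position: [0.5659, 0.147, 0.2117]
orientation: [0.68, 0.171, 0.686, 0.194]
contact_force: [0.7, -0.3, -1.5]
gripper_width: 0.0205
```

```bash
cat > look.py <<'E'
import sys
from pred import *
from zz import z
tag=sys.argv[1]
r=np.array([.5593,.3272,.2755])
def ringframe(P,r):
    yaw=1.606;h=np.array([np.cos(yaw),np.sin(yaw),0]);l=np.array([-np.sin(yaw),np.cos(yaw),0])
    ux=h*np.cos(np.pi/6)+[0,0,.5];un=-h*.5+[0,0,np.cos(np.pi/6)]
    d=P-r;return (np.array([d@ux,d@l,d@un])*1000).round(1)
if __name__=="__main__":
    st,p,R=tool();H=hook(p,R)
    print(st['t'],p,st['contact_force'],st['moment'],st['gripper_width']);print(R.round(3))
    print('stem',H['stem'],'in ring0',ringframe(H['stem'],r))
    for c in('side','top'): snap(c,c+tag)
    s=[proj('side',H[k])[0] for k in H];t=[proj('top',H[k])[0] for k in H]
    a,b=(int(v) for v in proj('top',H['stem'])[0]);z(f'pics/top{tag}.png',a-30,b-25,a+60,b+25,7,f'pics/t{tag}c.png',t)
    a,b=(int(v) for v in proj('side',H['stem'])[0]);z(f'pics/side{tag}.png',a-30,b-30,a+50,b+40,8,f'pics/s{tag}c.png',s)
E
python3 look.py 5
```

```text
7.2 [0.56587773 0.14698781 0.2117459 ] [ 0.65368251 -0.33717341 -1.52707837] [-0.74079548 -0.01367888  0.01247766] 0.020541880080431903
[[-0.016 -0.03   0.999]
 [ 0.499  0.866  0.034]
 [-0.866  0.499  0.001]]
stem [0.55971124 0.31911755 0.29849287] in ring0 [ 4.5 -0.1 24. ]
```

View pics/t5c.png

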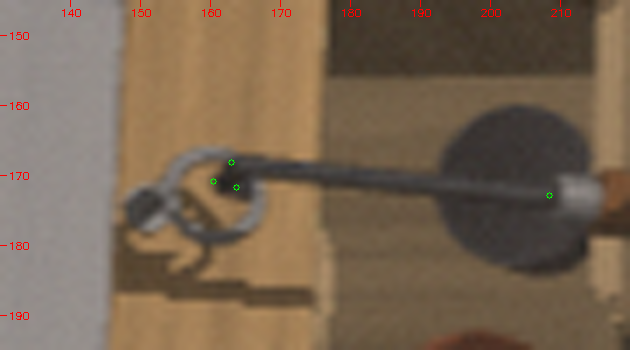

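View pics/s5c.png

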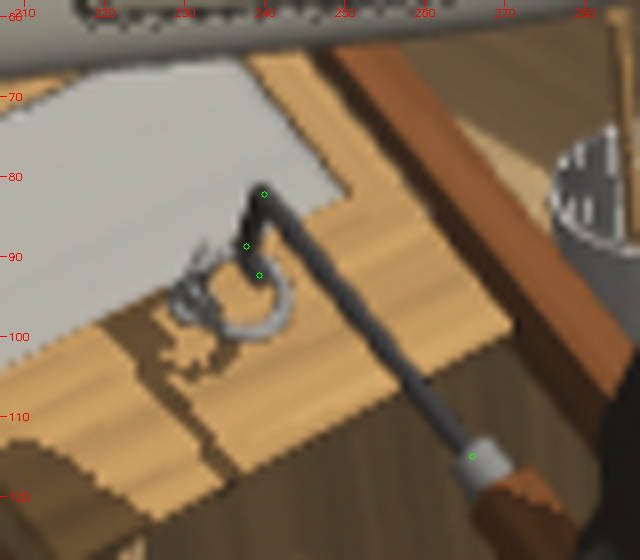

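>>> move_arm:
  angular:
    - [0,0,0]
    - [0,0,0]
    - [0,0,0]
    - [0,0,0]
  dp:
    - [0,0.4,-0.7]
    - [0,0.4,-0.7]
    - [-0.04,0.3,-0.5]
    - [0,0,0]
  jaw: [0,0,0,0]

```text
t: 7.8
position: [0.5646, 0.1593, 0.1919]
orientation: [0.679, 0.171, 0.686, 0.195]
contact_force: [-0.2, 0.3, -1.4]
gripper_width: 0.0205
```

```bash
python3 look.py 6
```

```text
7.8 [0.56462194 0.15933985 0.19189404] [-0.24678636  0.26921703 -1.42454351] [-0.714402   -0.03426754  0.01367757] 0.020523692323926982
[[-0.018 -0.03   0.999]
 [ 0.499  0.866  0.035]
 [-0.866  0.5   -0.001]]
stem [0.55828767 0.33143443 0.27869867] in ring0 [5.3 0.9 0.6]
```

View pics/t6c.png

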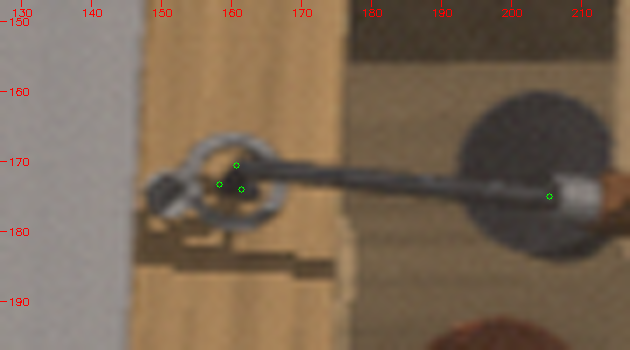

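View pics/s6c.png

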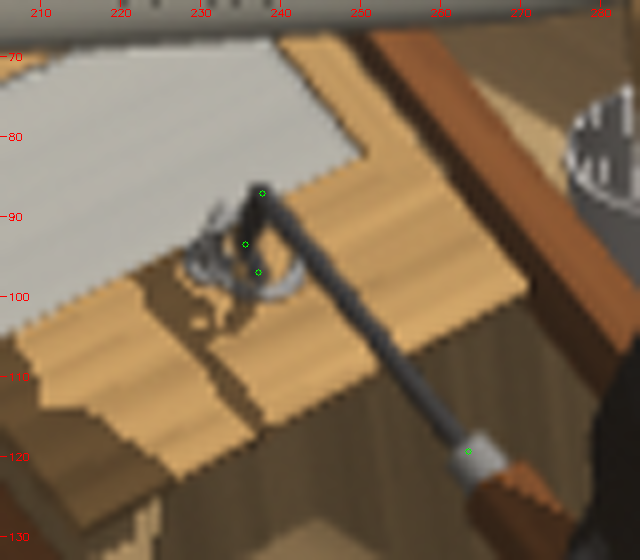

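>>> move_arm:
  angular:
    - [0,0,0]
    - [0,0,0]
    - [0,0,0]
    - [0,0,0]
  dp:
    - [0.05,0.35,-0.6]
    - [0.0,0.35,-0.6]
    - [0,0,0]
    - [0,0,0]
  jaw: [0,0,0,0]

```text
t: 8.4
position: [0.5657, 0.166, 0.1807]
orientation: [0.68, 0.171, 0.686, 0.195]
contact_force: [-0.2, -0.7, -1.6]
gripper_width: 0.0206
```

```bash
python3 look.py 7
```

```text
8.4 [0.56574075 0.16604446 0.18066797] [-0.17270655 -0.68256392 -1.61451048] [-0.70550524 -0.02909619 -0.0011007 ] 0.020630229263749772
[[-0.017 -0.031  0.999]
 [ 0.499  0.866  0.035]
 [-0.866  0.5    0.001]]
stem [0.55935526 0.33813656 0.26747376] in ring0 [  5.5  -0.4 -12.4]
```

View pics/t7c.png

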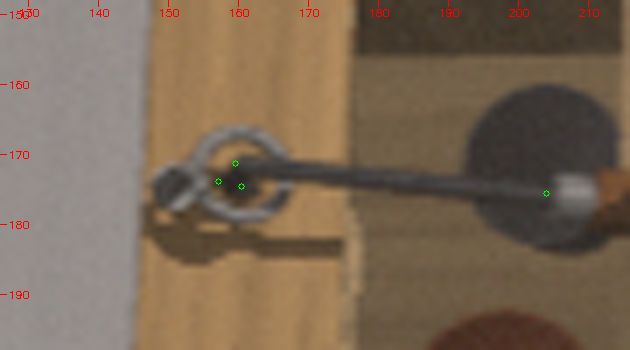

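View pics/s7c.png

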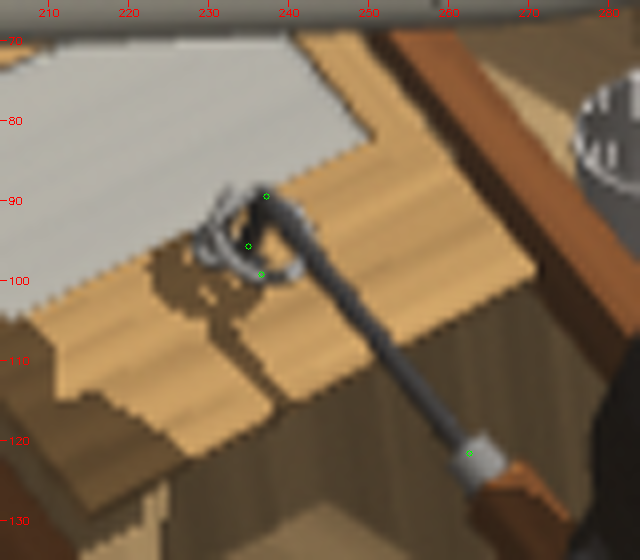

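>>> move_arm:
  angular:
    - [0,0,0]
    - [0,0,0]
    - [0,0,0]
    - [0,0,0]
    - [0,0,0]
  dp:
    - [0.015,-0.43,-0.25]
    - [0.015,-0.43,-0.25]
    - [0.015,-0.35,-0.2]
    - [0.01,-0.35,-0.2]
    - [0.01,-0.35,-0.2]
  jaw: [0,0,0,0,0]

```text
t: 9.12
position: [0.5665, 0.1482, 0.1704]
orientation: [0.68, 0.172, 0.685, 0.196]
contact_force: [-0.0, 7.1, 0.7]
gripper_width: 0.0205
```

```bash
python3 look.py 8
```

```text
9.125 [0.56651466 0.14821015 0.1704323 ] [-0.02788129  7.0701157   0.70821996] [ 0.29434749  0.03253212 -0.08686656] 0.02051265792151963
[[-0.016 -0.032  0.999]
 [ 0.502  0.864  0.036]
 [-0.865  0.503  0.002]]
stem [0.55991029 0.32000304 0.2578125 ] in ring0 [-15.1  -0.4 -11.7]
```

View pics/t8c.png

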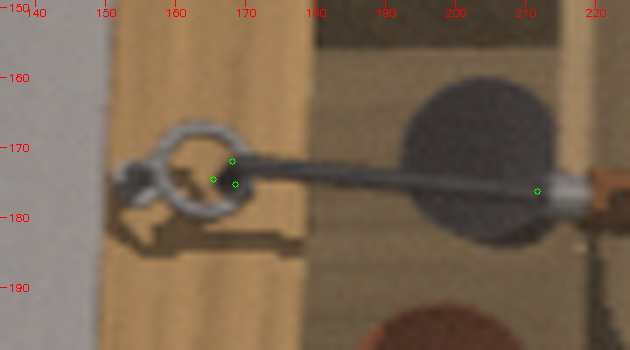

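View pics/s8c.png

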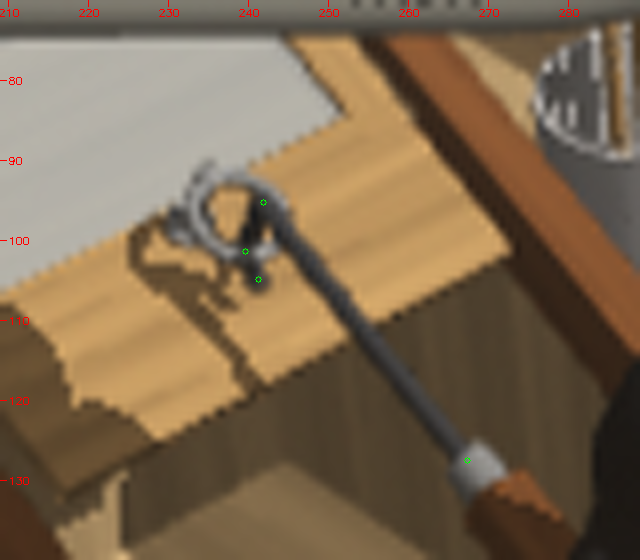

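>>> move_arm:
  angular:
    - [0,0,0]
    - [0,0,0]
    - [0,0,0]
    - [0,0,0]
    - [0,0,0]
  dp:
    - [0.015,-0.52,-0.3]
    - [0.02,-0.69,-0.4]
    - [0.02,-0.69,-0.4]
    - [0.02,-0.69,-0.4]
    - [0.02,-0.52,-0.3]
  jaw: [0,0,0,0,0]

```text
t: 9.85
position: [0.5675, 0.1167, 0.1522]
orientation: [0.68, 0.171, 0.685, 0.196]
contact_force: [0.5, 6.9, 0.2]
gripper_width: 0.0208
```

```bash
python3 look.py 9
```

```text
9.85 [0.56745358 0.11672913 0.15224246] [0.52370994 6.865435   0.18770485] [ 0.35250682  0.03912136 -0.0488656 ] 0.02079579775353498
[[-0.016 -0.031  0.999]
 [ 0.502  0.864  0.035]
 [-0.865  0.502  0.002]]
stem [0.56092632 0.28859333 0.23948811] in ring0 [-51.5  -0.3 -11.9]
```

View pics/s9c.png

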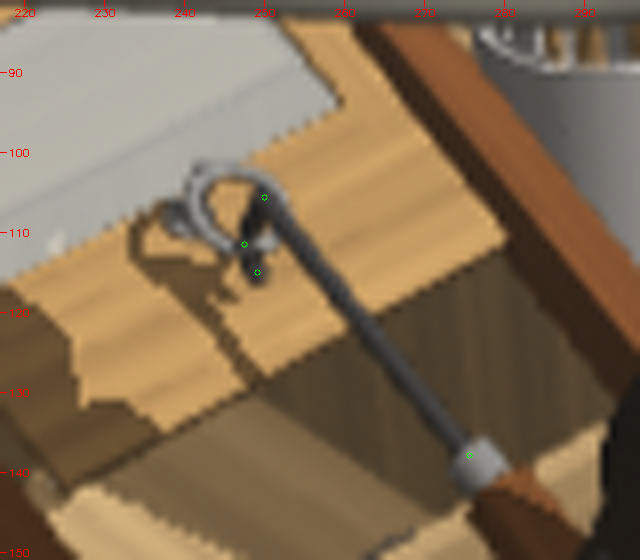

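>>> move_arm:
  angular:
    - [0,0,0]
    - [0,0,0]
    - [0,0,0]
    - [0,0,0]
    - [0,0,0]
  dp:
    - [0.02,-0.52,-0.3]
    - [0.02,-0.69,-0.4]
    - [0.02,-0.69,-0.4]
    - [0.02,-0.69,-0.4]
    - [0.02,-0.52,-0.3]
  jaw: [0,0,0,0,0]

```text
t: 10.58
position: [0.5684, 0.0855, 0.1342]
orientation: [0.68, 0.171, 0.686, 0.196]
contact_force: [-0.4, 5.4, 0.5]
gripper_width: 0.0208
```

```bash
python3 look.py 10
```

```text
10.575 [0.56840322 0.08552611 0.13418392] [-0.35030567  5.37967949  0.51297418] [ 0.34689601  0.0141023  -0.02798395] 0.02079065540315846
[[-0.017 -0.031  0.999]
 [ 0.501  0.865  0.035]
 [-0.865  0.501  0.001]]
stem [0.56189671 0.25744411 0.22132506] in ring0 [-87.5  -0.1 -12. ]
```

View pics/s10c.png

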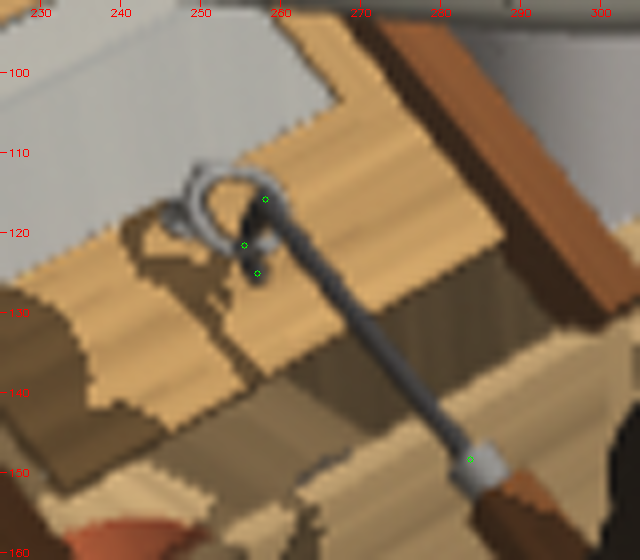

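View pics/side10.png

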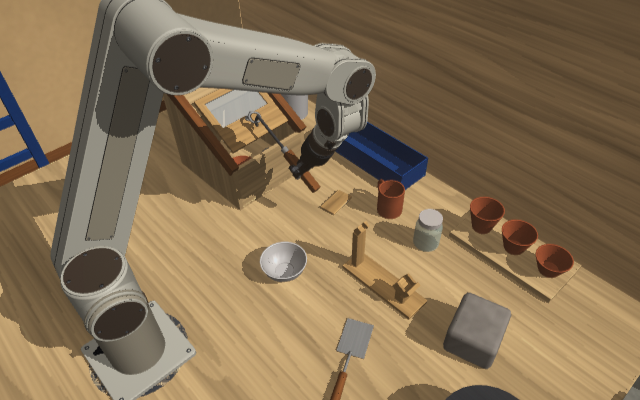

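>>> move_arm:
  angular:
    - [0,0,0]
    - [0,0,0]
    - [0,0,0]
    - [0,0,0]
    - [0,0,0]
  dp:
    - [0.015,-0.43,-0.25]
    - [0.015,-0.52,-0.3]
    - [0.015,-0.52,-0.3]
    - [0.015,-0.43,-0.25]
    - [0.01,-0.26,-0.15]
  jaw: [0,0,0,0,0]

```text
t: 11.3
position: [0.5691, 0.0637, 0.1216]
orientation: [0.68, 0.171, 0.686, 0.195]
contact_force: [-0.2, 5.5, 0.5]
gripper_width: 0.0205
```

```bash
python3 look.py 11
```

```text
11.3 [0.56907337 0.0637267  0.12160314] [-0.23338967  5.53514435  0.48227413] [ 0.34680014 -0.00353385 -0.06475796] 0.02050259380882978
[[-0.017 -0.031  0.999]
 [ 0.5    0.865  0.035]
 [-0.866  0.501  0.001]]
stem [0.5626017  0.23570543 0.20862697] in ring0 [-1.127e+02 -1.000e-01 -1.210e+01]
```

View pics/s11c.png

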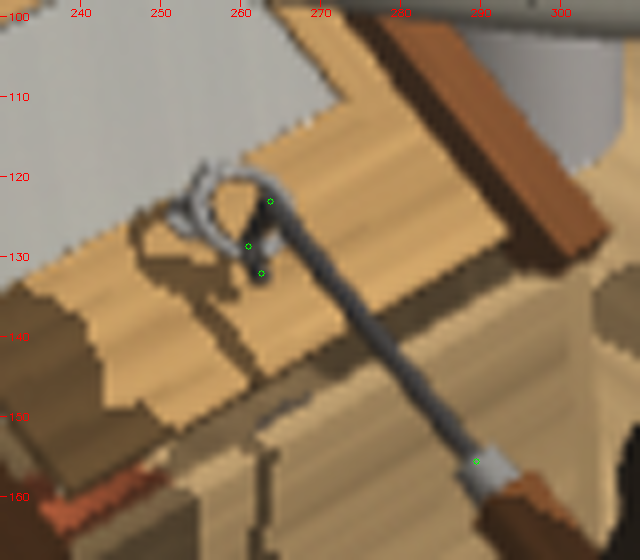

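View pics/t11c.png

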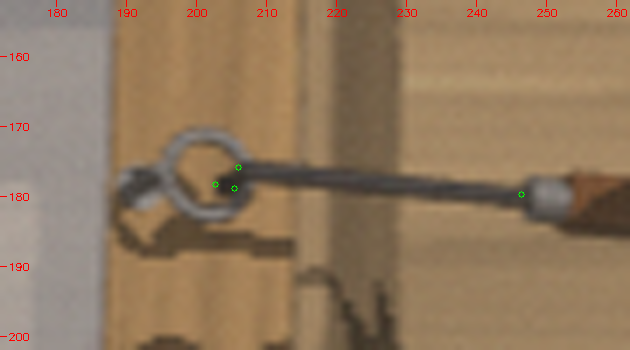

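>>> move_arm:
  angular:
    - [0,0,0]
    - [0,0,0]
    - [0,0,0]
    - [0,0,0]
    - [0,0,0]
  dp:
    - [0.006,-0.18,-0.1]
    - [0.006,-0.18,-0.1]
    - [0.006,-0.18,-0.1]
    - [0.006,-0.18,-0.1]
    - [0.006,-0.18,-0.1]
  jaw: [0,0,0,0,0]

```text
t: 12.02
position: [0.5694, 0.0547, 0.1166]
orientation: [0.68, 0.171, 0.686, 0.195]
contact_force: [0.5, 6.1, -0.2]
gripper_width: 0.0205
```

>>> move_arm:
  angular:
    - [0,0,0]
    - [0,0,0]
    - [0,0,0]
  dp:
    - [0.004,-0.13,-0.075]
    - [0.004,-0.13,-0.075]
    - [0.003,-0.09,-0.05]
  jaw: [0,0,0]

```text
t: 12.4
position: [0.5695, 0.0512, 0.1145]
orientation: [0.68, 0.171, 0.686, 0.195]
contact_force: [-0.5, 5.0, 0.1]
gripper_width: 0.0207
```

```bash
python3 look.py 12
```

```text
12.4 [0.56946071 0.05115725 0.1145343 ] [-0.47450926  5.03137374  0.11874917] [ 0.28128272 -0.00080077  0.00479604] 0.020718621452251246
[[-0.017 -0.031  0.999]
 [ 0.5    0.865  0.035]
 [-0.866  0.5    0.001]]
stem [0.56299458 0.22318056 0.20147037] in ring0 [-127.2   -0.   -12.1]
```

View pics/s12c.png

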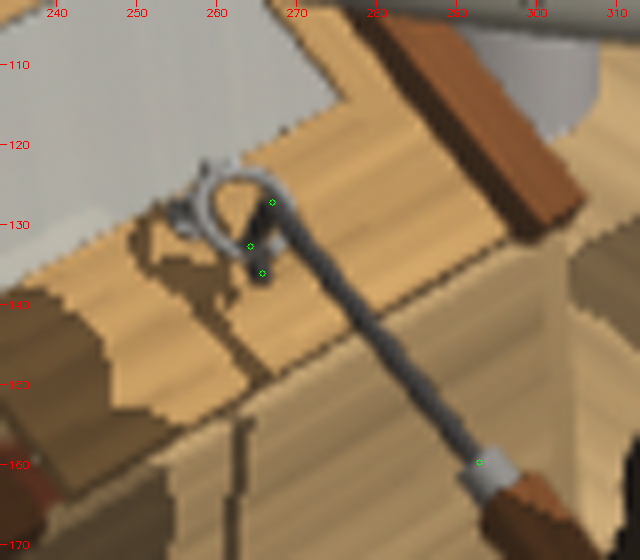

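>>> move_arm:
  angular:
    - [0,0,0]
    - [0,0,0]
    - [0,0,0]
  dp:
    - [0.003,-0.09,-0.05]
    - [0.003,-0.09,-0.05]
    - [0.003,-0.09,-0.05]
  jaw: [0,0,0]

```text
t: 12.88
position: [0.5696, 0.0497, 0.1136]
orientation: [0.68, 0.172, 0.685, 0.196]
contact_force: [-0.4, 10.9, 1.9]
gripper_width: 0.0203
```

>>> move_arm:
  angular:
    - [0,0,0]
    - [0,0,0]
  dp:
    - [0.002,-0.07,-0.04]
    - [0.002,-0.07,-0.04]
  jaw: [0,0]

```text
t: 13.12
position: [0.5696, 0.0497, 0.1134]
orientation: [0.68, 0.172, 0.685, 0.198]
contact_force: [-0.1, 14.6, 2.7]
gripper_width: 0.0206
```

```bash
python3 look.py 13
```

```text
13.125 [0.56960265 0.04972813 0.11341169] [-0.12950076 14.59506399  2.66915463] [ 1.91708816  0.0174021  -0.18145795] 0.02055323615781557
[[-0.017 -0.032  0.999]
 [ 0.505  0.862  0.036]
 [-0.863  0.505  0.002]]
stem [0.56288786 0.22124969 0.20131491] in ring0 [-1.289e+02  1.000e-01 -1.120e+01]
```

>>> move_arm:
  angular:
    - [0,0,0]
    - [0,0,0]
  dp:
    - [0,0,0]
    - [0,0,0]
  jaw: [0,0]

```text
t: 13.48
position: [0.5696, 0.0498, 0.1134]
orientation: [0.68, 0.172, 0.685, 0.198]
contact_force: [0.1, 14.2, 2.7]
gripper_width: 0.0206
```

```bash
python3 look.py 14
```

```text
13.475 [0.56960174 0.04975521 0.11340866] [ 0.07655621 14.1932217   2.72954127] [ 1.71187355  0.01518397 -0.14990072] 0.02057786826040921
[[-0.017 -0.033  0.999]
 [ 0.505  0.863  0.037]
 [-0.863  0.505  0.002]]
stem [0.56284532 0.22131262 0.20123871] in ring0 [-128.9    0.2  -11.3]
```

View pics/s14c.png

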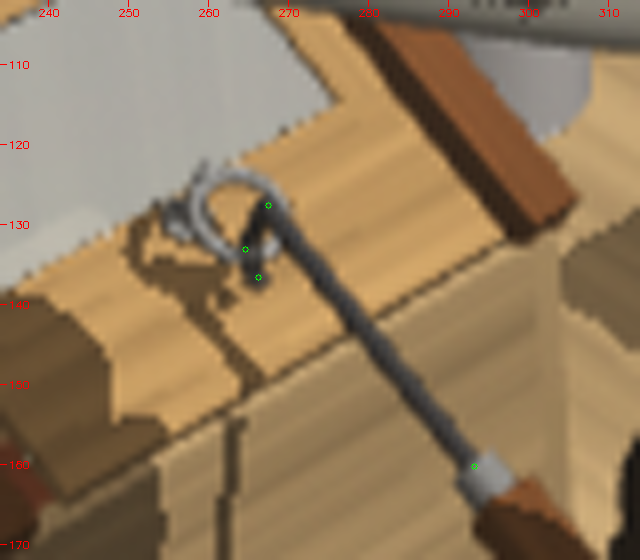

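View pics/t14c.png

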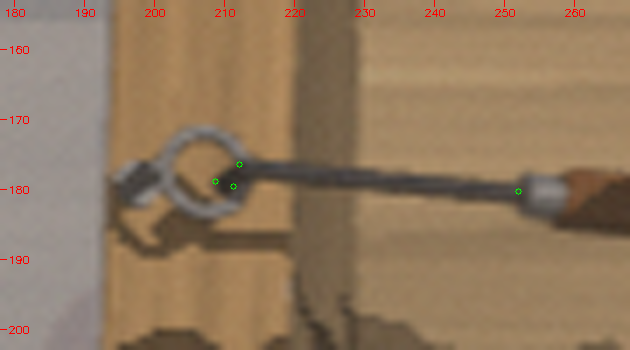

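>>> move_arm:
  angular:
    - [0,0,0]
    - [0,0,0]
    - [0,0,0]
    - [0,0,0]
    - [0,0,0]
  dp:
    - [0,0,0]
    - [0,0,0]
    - [0,0,0]
    - [0,0,0]
    - [0,0,0]
  jaw: [0,0,0,0,0]

```text
t: 14.2
position: [0.5696, 0.0497, 0.1134]
orientation: [0.68, 0.172, 0.685, 0.198]
contact_force: [0.1, 13.8, 1.8]
gripper_width: 0.0209
```

>>> move_arm:
  angular:
    - [0,0,0]
    - [0,0,0]
    - [0,0,0]
    - [0,0,0]
    - [0,0,0]
  dp:
    - [0,0,0]
    - [0,0,0]
    - [0,0,0]
    - [0,0,0]
    - [0,0,0]
  jaw: [0,0,0,0,0]

```text
t: 14.82
position: [0.5696, 0.0497, 0.1134]
orientation: [0.68, 0.172, 0.685, 0.198]
contact_force: [0.3, 13.5, 3.7]
gripper_width: 0.0205
```

>>> move_arm:
  angular:
    - [0,0,0]
    - [0,0,0]
    - [0,0,0]
    - [0,0,0]
    - [0,0,0]
  dp:
    - [-0.01,0.35,0.2]
    - [-0.01,0.35,0.2]
    - [-0.01,0.35,0.2]
    - [-0.01,0.18,0.1]
    - [0,0,0]
  jaw: [0,0,0,0,0]

```text
t: 15.45
position: [0.5692, 0.0586, 0.1189]
orientation: [0.68, 0.171, 0.686, 0.195]
contact_force: [-0.5, -0.0, -1.4]
gripper_width: 0.0206
```

```bash
python3 look.py 15
```

```text
15.45 [0.56921054 0.05857427 0.1189297 ] [-0.52124482 -0.03973459 -1.43392159] [-0.69577622  0.00631575  0.0157976 ] 0.02064338304809879
[[-0.016 -0.031  0.999]
 [ 0.499  0.866  0.035]
 [-0.866  0.499  0.001]]
stem [0.56285525 0.23070787 0.2056554 ] in ring0 [-118.5   -0.2  -12.2]
```

View pics/s15c.png

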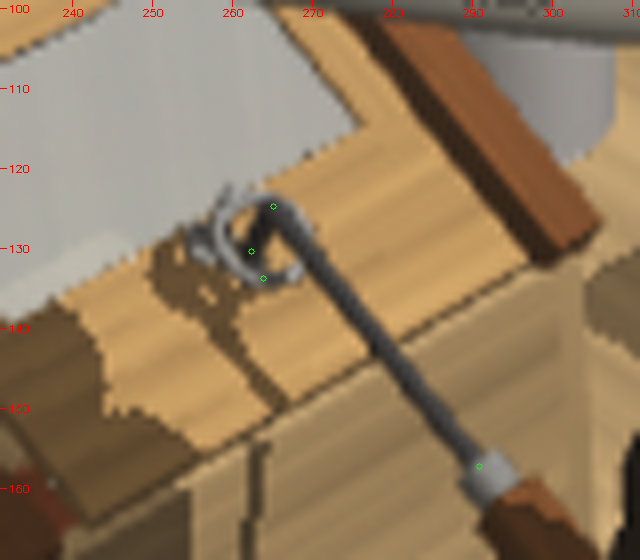

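View pics/t15c.png

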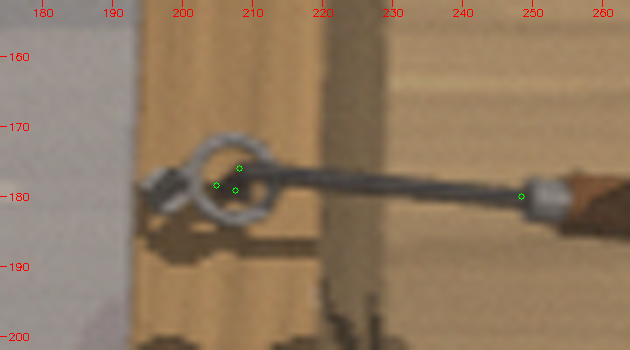

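>>> move_arm:
  angular:
    - [0,0,0]
    - [0,0,0]
    - [0,0,0]
    - [0,0,0]
    - [0,0,0]
  dp:
    - [-0.01,0.22,0.13]
    - [0.01,-0.3,0.52]
    - [0.015,-0.35,0.6]
    - [0.015,-0.35,0.6]
    - [0,0,0]
  jaw: [0,0,0,0,0]

```text
t: 16.18
position: [0.5701, 0.0505, 0.1383]
orientation: [0.681, 0.171, 0.685, 0.195]
contact_force: [0.1, 0.4, -2.3]
gripper_width: 0.0204
```

```bash
python3 look.py 16
```

```text
16.175 [0.57013885 0.05046527 0.13826301] [ 0.13446682  0.36743633 -2.31021688] [-0.73766372 -0.00419822 -0.02502044] 0.020431516235475778
[[-0.015 -0.031  0.999]
 [ 0.499  0.866  0.034]
 [-0.866  0.499  0.003]]
stem [0.5637396  0.22258511 0.22501278] in ring0 [-115.9   -0.8    8.6]
```

View pics/s16c.png

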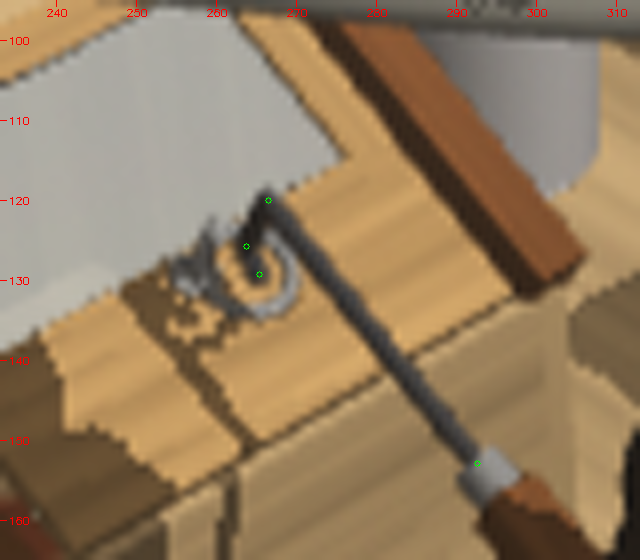

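View pics/t16c.png

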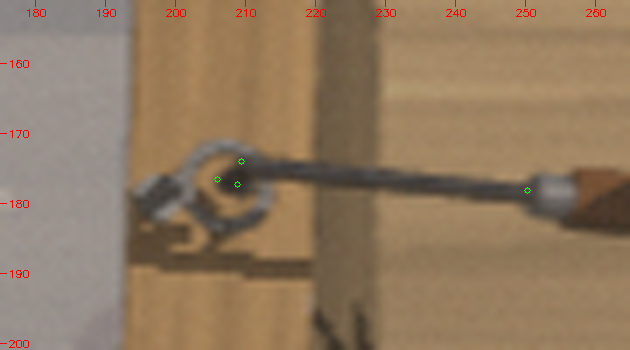

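>>> move_arm:
  angular:
    - [0,0,0]
    - [0,0,0]
    - [0,0,-0.003]
    - [0,0,-0.003]
    - [0,0,-0.003]
  dp:
    - [0,-1,1.8]
    - [0,-1.5,2.6]
    - [-0.4,-4,1.5]
    - [-0.5,-5,0.5]
    - [-0.5,-5,0]
  jaw: [0,0,0,0,0]

```text
t: 16.9
position: [0.5556, -0.1151, 0.202]
orientation: [0.681, 0.173, 0.685, 0.192]
contact_force: [1.5, 0.4, -3.1]
gripper_width: 0.0204
```

>>> move_arm:
  angular:
    - [0,0,0]
    - [0,0,0]
    - [0,0,0]
    - [0,0,0]
    - [0,0,0]
  dp:
    - [-0.5,-5,0]
    - [-0.5,-5,0]
    - [-0.5,-3.5,0]
    - [0,-1.7,0]
    - [0,0,0]
  jaw: [0,0,0,0,0]

```text
t: 17.52
position: [0.5403, -0.2673, 0.2004]
orientation: [0.681, 0.175, 0.685, 0.191]
contact_force: [0.7, -1.1, -2.9]
gripper_width: 0.0204
```

>>> move_arm:
  angular:
    - [0,0,0]
    - [0,0,0]
  dp:
    - [0,0,0]
    - [0,0,0]
  jaw: [0,0]

```text
t: 17.77
position: [0.5407, -0.2648, 0.2016]
orientation: [0.681, 0.173, 0.685, 0.192]
contact_force: [0.0, 0.3, -1.1]
gripper_width: 0.0199
```

```bash
cat > ret.py <<'E'
from pred import *
st,p,R=tool();print(st['t'],p,st['contact_force'],st['moment'],st['gripper_width'])
print('d to G cm',((G-p)*100).round(2),'rot',Ro.from_matrix(RG@R.T).as_rotvec().round(4))
H=hook(p,R);print({k:v.round(4) for k,v in H.items()})
E
python3 ret.py; python3 - <<'E'
from pred import *
from zz import z
st,p,R=tool();H=hook(p,R)
for c in('side','top','wrist'):snap(c,c+'17')
z('pics/top17.png',315,165,425,225,7,'pics/t17c.png',[proj('top',H[k])[0] for k in H])
z('pics/side17.png',310,150,430,300,4,'pics/s17c.png',[proj('side',H[k])[0] for k in H])
E
```

```text
17.775 [ 0.54068271 -0.26478746  0.20163978] [ 0.01376536  0.258635   -1.11163068] [-0.69562454 -0.07695581  0.02899625] 0.01991843951100422
d to G cm [  0.04  -0.2  -12.41] rot [-0.001  -0.001  -0.0029]
{'col': array([ 0.5387, -0.206 ,  0.2587]), 'tip': array([ 0.5361, -0.1082,  0.3153]), 'stem': array([ 0.5356, -0.0927,  0.2885]), 'lip': array([ 0.5357, -0.098 ,  0.2796]), 'org': array([ 0.5406, -0.2743,  0.2191])}
```

View pics/t17c.png

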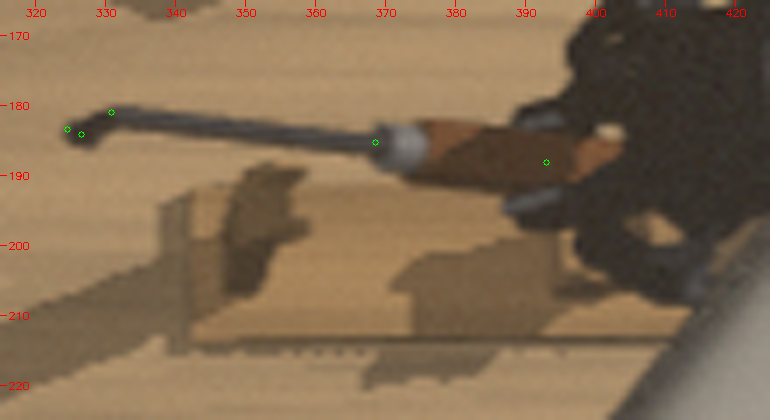

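View pics/s17c.png

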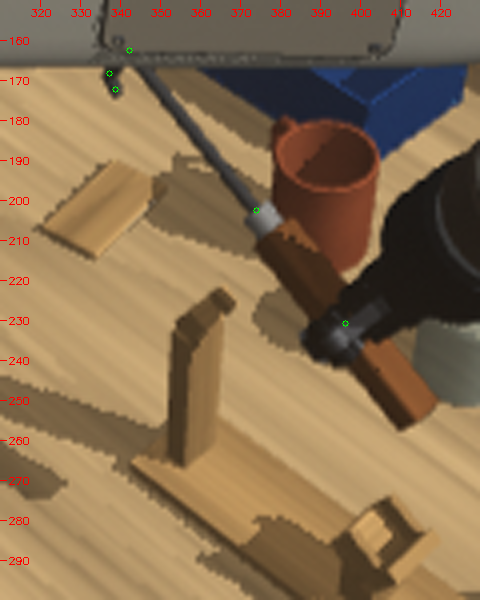

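View pics/wrist17.png

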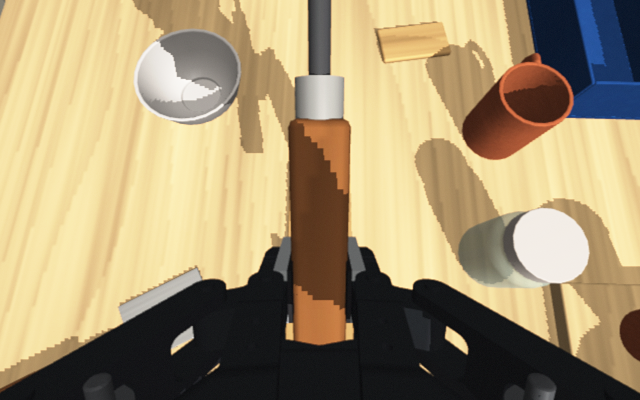

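>>> move_arm:
  angular:
    - [0,0,-0.003]
    - [0,0,0]
    - [0,0,0]
    - [0,0,0]
    - [0,0,0]
  dp:
    - [0.04,-0.1,-3]
    - [0,0,-4]
    - [0,0,-3]
    - [0,0,-1.2]
    - [0,0,0]
  jaw: [0,0,0,0,0]

```text
t: 18.55
position: [0.5407, -0.2665, 0.0892]
orientation: [0.681, 0.175, 0.685, 0.191]
contact_force: [-0.0, -0.1, -1.6]
gripper_width: 0.0204
```

```bash
python3 ret.py
```

```text
18.55 [ 0.54071251 -0.26654561  0.08917897] [-0.04807554 -0.05283369 -1.60095846] [-0.71323621  0.009558   -0.01382679] 0.020380569363349803
d to G cm [ 0.04 -0.03 -1.17] rot [-0.0018 -0.002   0.0013]
{'col': array([ 0.5391, -0.2077,  0.1463]), 'tip': array([ 0.5369, -0.11  ,  0.203 ]), 'stem': array([ 0.5364, -0.0945,  0.1761]), 'lip': array([ 0.5365, -0.0997,  0.1673]), 'org': array([ 0.5406, -0.2761,  0.1067])}
```

>>> move_arm:
  angular:
    - [0,0,0]
    - [0,0,0]
    - [0,0,0]
    - [0,0,0]
  dp:
    - [0.03,0.05,-0.5]
    - [0,0.03,-0.4]
    - [0,0,-0.15]
    - [0,0,0]
  jaw: [0,0,0,0]

```text
t: 19.05
position: [0.5412, -0.2663, 0.079]
orientation: [0.681, 0.175, 0.685, 0.191]
contact_force: [-0.5, 0.6, -1.3]
gripper_width: 0.0205
```

```bash
python3 ret.py
```

```text
19.05 [ 0.54122023 -0.2662748   0.07903563] [-0.46369284  0.64992221 -1.33043373] [-0.72370485  0.04682098 -0.00092863] 0.020478989755978304
d to G cm [-0.01 -0.05 -0.15] rot [-0.0007 -0.0009  0.0017]
{'col': array([ 0.5395, -0.2074,  0.1361]), 'tip': array([ 0.5373, -0.1096,  0.1927]), 'stem': array([ 0.5369, -0.0941,  0.1658]), 'lip': array([ 0.537 , -0.0994,  0.157 ]), 'org': array([ 0.5411, -0.2758,  0.0965])}
```

>>> move_arm:
  angular:
    - [0,0,0]
    - [0,0,0]
  dp:
    - [0,0,-0.15]
    - [0,0,0]
  jaw: [0,0]

```text
t: 19.3
position: [0.5414, -0.2663, 0.0778]
orientation: [0.681, 0.175, 0.685, 0.191]
contact_force: [-0.4, -0.8, 0.8]
gripper_width: 0.0205
```

```bash
python3 ret.py
```

```text
19.3 [ 0.54135916 -0.26634699  0.07780167] [-0.39300967 -0.76611605  0.7994944 ] [-0.51221538  0.02898827  0.00624171] 0.020469577534283936
d to G cm [-0.03 -0.05 -0.03] rot [-0.0007 -0.0005  0.0018]
{'col': array([ 0.5397, -0.2075,  0.1348]), 'tip': array([ 0.5374, -0.1097,  0.1914]), 'stem': array([ 0.537 , -0.0942,  0.1646]), 'lip': array([ 0.5372, -0.0995,  0.1557]), 'org': array([ 0.5412, -0.2759,  0.0953])}
```

>>> move_arm:
  angular:
    - [0,0,0]
    - [0,0,0]
    - [0,0,0]
    - [0,0,0]
    - [0,0,0]
  dp:
    - [0,0,0]
    - [0,0,0]
    - [0,0,0]
    - [0,0,0]
    - [0,0,0]
  jaw: [0.4,0.6,0.7,0.7,0.7]
  force: 20

```text
t: 19.92
position: [0.5412, -0.2662, 0.0774]
orientation: [0.681, 0.175, 0.685, 0.191]
contact_force: [0.4, 0.3, -0.4]
gripper_width: 0.0597
```

```bash
python3 ret.py; python3 - <<'E'
from h import *
snap('wrist','w18')
E
```

```text
19.925 [ 0.54118183 -0.26622569  0.07739747] [ 0.42606048  0.29674406 -0.37929195] [-5.05006608e-01 -3.47144873e-04 -8.55983480e-03] 0.05974000803537316
d to G cm [-0.01 -0.06  0.01] rot [-0.0009 -0.0011  0.0017]
{'col': array([ 0.5395, -0.2074,  0.1345]), 'tip': array([ 0.5373, -0.1096,  0.191 ]), 'stem': array([ 0.5369, -0.0941,  0.1642]), 'lip': array([ 0.537 , -0.0994,  0.1554]), 'org': array([ 0.5411, -0.2757,  0.0949])}
```

View pics/w18.png

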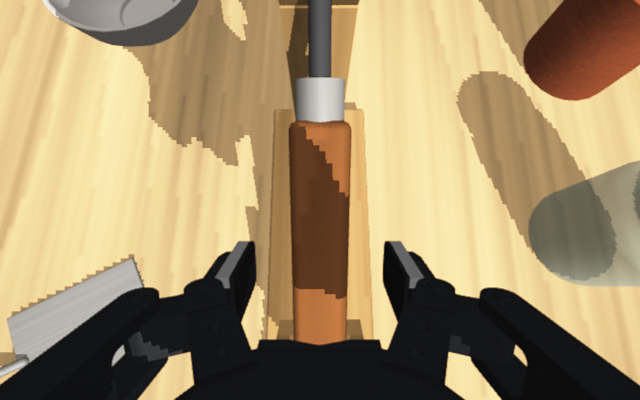

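>>> move_arm:
  angular:
    - [0,0,0]
    - [0,0,0]
    - [0,0,0]
    - [0,0,0]
    - [0,0,0]
  dp:
    - [0,-0.5,0.87]
    - [0,-1,1.73]
    - [0,-1.5,2.6]
    - [0,-2,3.46]
    - [0,-1.5,2.6]
  jaw: [0.7,0.7,0.7,0.7,0.7]

```text
t: 20.6
position: [0.5413, -0.3324, 0.1924]
orientation: [0.682, 0.174, 0.684, 0.19]
contact_force: [-0.7, 0.2, -0.4]
gripper_width: 0.0596
```

>>> move_arm:
  angular:
    - [-0.13,0,0]
    - [-0.13,0,0]
    - [-0.13,0,0]
    - [-0.13,0,0]
    - [0,0,0]
  dp:
    - [0,2,2.5]
    - [0,2,2.5]
    - [0,2,2.5]
    - [0,2,2.5]
    - [0,0,0]
  jaw: [0.7,0.7,0.7,0.7,0.7]

```text
t: 21.22
position: [0.5426, -0.2484, 0.2952]
orientation: [0.706, -0.009, 0.708, 0.009]
contact_force: [0.5, -0.1, -0.8]
gripper_width: 0.0597
```

>>> move_arm:
  angular:
    - [0,0,0]
    - [0,0,0]
    - [0,0,0]
  dp:
    - [-4,0,0]
    - [-4,0,0]
    - [0,0,0]
  jaw: [0.7,0.7,0.7]

```text
t: 21.6
position: [0.4584, -0.2518, 0.29]
orientation: [0.703, -0.004, 0.712, 0.008]
contact_force: [0.5, -0.6, 0.0]
gripper_width: 0.0599
```

```bash
python3 - <<'E'
from h import *
from zz import z
import fitpole as F
st,p,R=tool();print(st['t'],p)
M=F.model([0.541,-0.2763,1.596,.002])
st,im=snap('wrist','w19');pr=wcam(st,im)
I=cv2.imread('pics/w19.png')
for k in M: cv2.circle(I,tuple(pr(M[k])[0].astype(int)),3,(0,255,0),1)
cv2.imwrite('pics/w19o.png',I)
snap('side','side19');snap('top','top19')
z('pics/side19.png',310,180,430,325,4,'pics/s19c.png',[proj('side',M[k])[0] for k in M])
E
```

```text
21.6 [ 0.45836491 -0.25184416  0.28995097]
```

View pics/w19o.png

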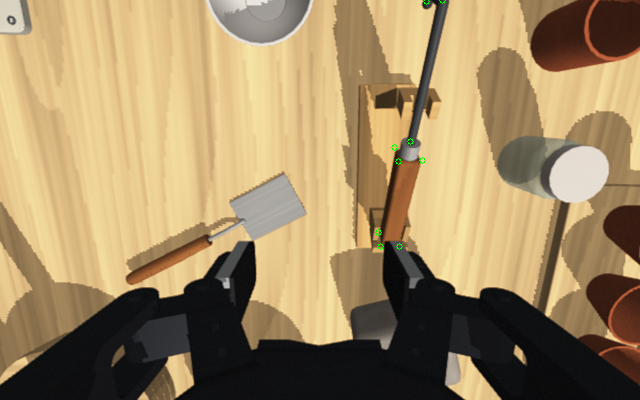

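View pics/side19.png

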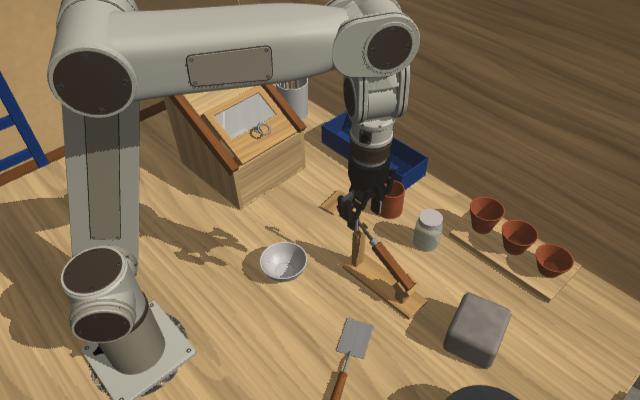

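View pics/s19c.png

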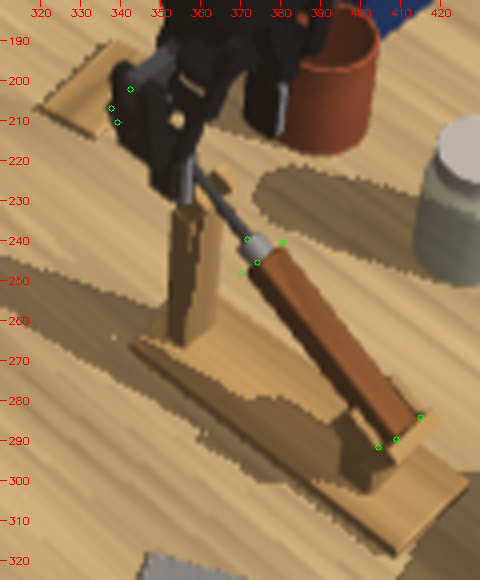

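View pics/top19.png

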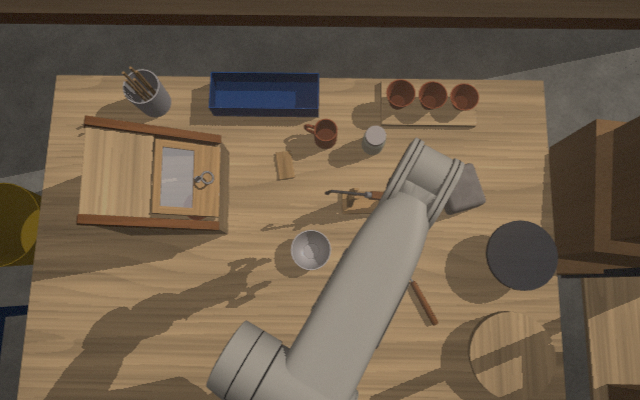

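```bash
python3 - <<'E'
import cv2,numpy as np
a=cv2.imread('pics/side0.png');b=cv2.imread('pics/side19.png')
d=cv2.absdiff(a,b).max(2)
print('handle region diff',(d[236:300,370:425]>40).mean(), 'shift', cv2.phaseCorrelate(np.float32(cv2.cvtColor(a,6)[236:300,370:430]),np.float32(cv2.cvtColor(b,6)[236:300,370:430])))
m=(d>40).astype(np.uint8)*255
r=cv2.imread('pics/side14.png')
f=lambda i:cv2.resize(i[95:175,225:315],None,fx=4,fy=4,interpolation=2)
g=lambda i:cv2.resize(i[185:320,310:430],None,fx=3,fy=3,interpolation=2)
cv2.imwrite('pics/cmp.png',np.hstack([f(r),f(b)]));cv2.imwrite('pics/cmp2.png',np.hstack([g(a),g(b)]))
E
```

```text
handle region diff 0.0008522727272727272 shift ((0.005297852258671298, -0.007899950853449411), 1.020850637803475)
```

View pics/cmp.png

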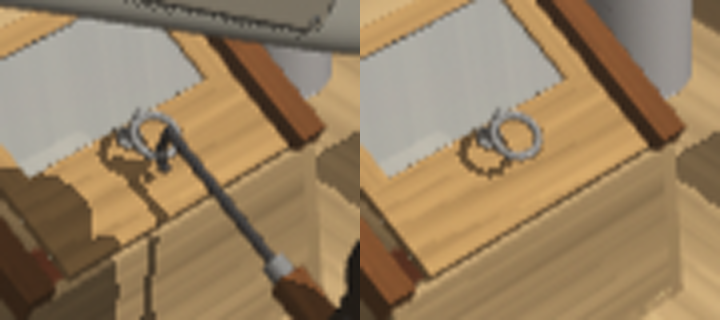

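View pics/cmp2.png

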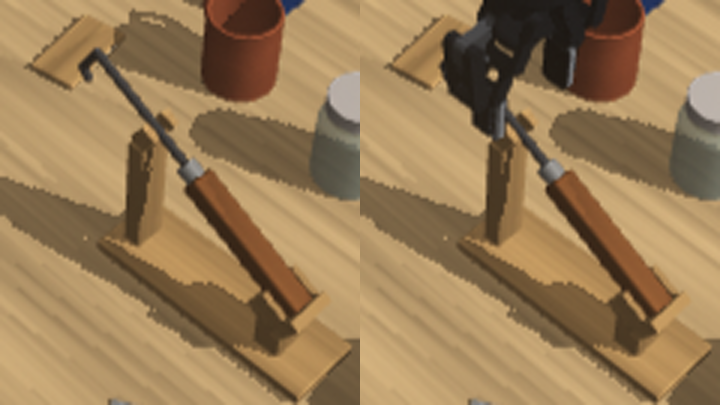

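>>> move_arm:
  angular:
    - [0,0,0]
    - [0,0,0]
    - [0,0,0]
  dp:
    - [0,0,1]
    - [0,0,0]
    - [0,0,0]
  jaw: [0.7,0.7,0.7]

```text
t: 22.12
position: [0.4617, -0.2512, 0.3]
orientation: [0.703, -0.006, 0.711, 0.008]
contact_force: [-0.6, -0.3, 0.7]
gripper_width: 0.0596
```

```bash
python3 -c "
from workcell import order
print(order.hand_in())"
```

```text
the job is handed in; nothing more can be done
None
```

The sash is shut and bedded, and the pole is back in its rest. I handed the job in at 22 s of the 72 s allowed; the hand-in gives no verdict.

- **Pull and bedding:** I hooked the ring and pulled the sash down its slope at no more than about 65 mm/s, against roughly 5–8 N. At the stop I held a pull of about 14–15 N for about 1.7 s. That figure comes from the wrist force reading, which drifts by about 1 N. No reading went above about 16 N.
- **Sash:** after unhooking, the side picture shows it in the same place as during the hold, by eye. My measured height for the ring varied by about 4 mm between methods, so I judged shut by the force rise and the sash no longer moving.
- **Pole:** the side picture before and after matches to within a hundredth of a pixel at the handle. The grip showed no slip, and the gripper was open and clear at hand-in.
- **Bystanders:** those visible in the last side and top pictures look unmoved. I did not measure them one by one, and the clay block was partly hidden by the arm in the top view.

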